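Clear, load and lock the washer docking carriage

ROBOT

A 7-joint arm with a two-finger parallel gripper is mounted at the origin on the work surface. World frame = base frame: x ahead of the robot, y to its left, z up, the work surface at z = 0. Lengths are in m, angles in rad, forces in N, time in s.
With the tool pointing down it reaches from about 0.425 to 0.975 m from the base axis. Payload 16.7 kg.
Tool frame: the origin (TCP) lies at the very end of the fingers, on their centre line; the grasp point (between the pads) lies env.hold_point_z behind it (env.hold_point_z is the distance from the TCP to the grasp point, in m); z points along the fingers, y is the direction in which the jaws open and shut (so a half turn about z gives the same grasp; the last joint's range is limited). The gripper opens to 85 mm and grips with 20 to 120 N. Pads are 22 mm wide; open, the fingers measure 114 mm over their backs; the gripper's body (76 mm by 85 mm) begins 54 mm behind the grasp point. The pads swing forward as they close: fully open they stand 13 mm farther back than shut.
Start: joints at [-1.264, 0.426, 0.074, 1.606, -0.034, 1.111, -0.067], TCP at [0.298, 0.606, 0.231] pointing down, gripper open.
Joint ranges: [-2.85, 2.85], [-0.5, 2.14], [-1.23, 1.37], [0.21, 2.46], [-1.02, 4.16], [0.16, 2.05], [-2.73, 2.73]. Speed limits (rad/s): [1.89, 1.89, 2.39, 2.39, 3.01, 3.01, 3.01].

INTERFACE

Orientations are given as a rotation vector (axis times angle).
In Python, from workcell import env gives the robot as it stands.
- The arm moves only by the shell command python3 -m creep 'ROWS' [FORCE]. ROWS is JSON, a list of rows, each a list of 3 entries, a list of its own where there are three numbers: the shift along the tool's x, y, z in mm, then the turn about the tool's z in rad, then the gripper's target within -1 to 1 (fully open at 1, half-way at 0, shut at -1). A call has 1 to 5 rows; each row shifts and turns the commanded pose from where the row before left it, along the tool's axes as they then stand; what a row does not reach is not made up. A row lasts 1/10 s, in which the tool goes at most 50 mm and 8.59 degrees, less where a joint would pass 70% of its speed; a pose out of reach is approached as far as the arm can. A call is refused whole if a number of a shift passes 50 or a number of a turn 0.15, either way. A call with a gripper value outside its range is refused whole. The fingers move at their own pace and stop on an object; FORCE is the grip in N (left out, the last holds). Time passes only in rows, so rows that do not move let the fingers close. It gives the time, the measured TCP pose, the force and the opening at its end, in the units of the state.
- env.observe(): the state, without advancing time (a new reading comes with each control period).
- env.grab_frame(name): name is "scene" or "top"; returns the picture (420x560x3 uint8, red, green, blue); there is no depth.
- env.camera_info(name): a dict with "fx", "fy", "cx", "cy" (pixels), "rvec" (rotation vector, rad) and "tvec" (3), from world to camera coordinates, as OpenCV has them. Camera axes: x right, y down, z forward; pixel columns grow to the right and rows downward; lengths in m; the calibration is good to about 2 mm. A picture is of the moment at which its call begins. camera_info takes no time and is no camera call.
- env.sign_off(): hands the job in, once; it reports no verdict.
The state is a dict: "time": time; "joints": joint angles; "dq": joint speeds; "tau": joint torques, N m; "position": TCP position; "eef_rot": TCP orientation; "force": force on the tool from outside, world axes, zero at the start; "torque": the same for the moment, N m; "opening": finger opening in m.
Only numpy, scipy, OpenCV 4.12 (cv2) and the standard library are available. Lean on these libraries where they do the work, as an engineer would, in place of code of your own. Each camera call takes 0.05 s, during which the arm holds its last target.

TASK

Somebody left odd things (a yellow pot, a brass clamp, an orange cap, a green brush - whichever are there) on the docking track and in the carriage bays: clear them all into the grey bin, and lay every blue handpiece from the white mat flat in a bay of the carriage, one to a bay, lengthwise. Only then push the carriage fully home against the blue dock, and last swing the red lever round to its stop to lock it. Leave the other things on the table where they are.

Things in the scene. Friction and masses are not known exactly. Their poses are not given: they have to be found in the camera images.
- station: Docking station, fixed: aluminium bed 170 x 410 mm, top 15 mm above the table, side rails 30 mm high (inner faces x = +-77 mm). Origin on the table; +y is the way the carriage slides home. Bed from y = -280 to +130 mm; blue dock block (60 mm high) across it from y = 86 to 131 mm. Anything left on the bed between carriage and dock stops the carriage.
- carriage (a joint): Slide of the carriage along the station's +y: about 0 to 0.02 m at the start, 0.19 m fully home against the dock.
- tray (a point): Carriage: steel tray 140 x 165 mm that slides on the bed. Point: middle of the tray on its floor (24 mm above the table); axes as the station's. Three bays side by side, centres at y = -53, 0, +53 mm, each 48 mm wide (y), 132 mm long (x), parted by ridges 8 mm high; end walls (y = +-80 mm) 8 mm, side walls (x = +-68 mm) 22 mm high.
- handle (a point): Grip point on the carriage's black upright handle tab at its -y end: 40 mm (x) by 10 mm (y), top 10 mm above this point, which is 60 mm above the table.
- lever (a joint): Red lock lever on top of the dock: 0 to 0.25 rad at the start (unlocked, pointing away from the carriage), grows clockwise seen from above, 1.48 rad at its stop (locked, lying over the carriage end). It stays where it is left.
- lever_knob (a point): Upright round red knob at the free end of the lever, 18 mm diameter, from 72 to 114 mm above the table; this point is on its axis 101 mm above the table. Moves with the lever.
- lever_pivot (a point): Point on the lever's vertical hinge axis; the knob's axis is 80 mm from it.
- mat: Thin white mat 150 x 230 mm, 3 mm thick, fixed, where the handpieces lie at the start. It may be on the left or on the right. Origin under its middle.
- bin: Open grey bin, fixed: 150 (x) x 250 (y) x 55 mm high, walls and floor 4 mm. Left or right, on the other side from the mat. Origin under its middle.
- handpiece0: Handpiece (there are two or three): square-section blue grip 80 x 26 x 26 mm with steel ends, 110 mm long in all along its x axis. Origin in its very middle.
- handpiece1: Handpiece (there are two or three): square-section blue grip 80 x 26 x 26 mm with steel ends, 110 mm long in all along its x axis. Origin in its very middle.
- handpiece2: Handpiece (there are two or three): square-section blue grip 80 x 26 x 26 mm with steel ends, 110 mm long in all along its x axis. Origin in its very middle.
- pot: Stray: small open yellow plastic pot, 50 mm across, 35 mm high, 3 mm wall. Origin at the centre of its underside, z along its axis. Any of the strays may be absent.
- clamp: Stray: brass bar clamp 110 (x) x 14 (y) x 10 mm, with two finger loops drawn at its -x end. Origin at the centre of its underside.
- cap: Stray: orange round cap, 26 mm diameter, 30 mm high. Origin at the centre of its underside, z along its axis.
- brush: Stray: green-backed scrubbing brush 70 (x) x 24 (y) x 22 mm. Origin at the centre of its underside.
- detergent: Bystander, to be left alone: white bottle with blue cap, 64 mm across, 170 mm high. Origin at its underside's centre.
- jar: Bystander, to be left alone: amber jar, 70 mm across, 90 mm high. Origin at its underside's centre.
- bowl: Bystander, to be left alone: shallow steel bowl 90 mm across, 35 mm high, near the robot. Origin at its underside's centre.
- screwdriver: Bystander, to be left alone: orange-handled screwdriver 160 mm long.
- tin: Bystander, to be left alone: aluminium tin 70 x 110 x 35 mm. Origin at its underside's centre.
- spray: Bystander, to be left alone: clear bottle with red cap, 48 mm across, 120 mm high. Origin at its underside's centre.
There are look-alikes about, which are no part of the job. Leave any pink or turquoise look-alike of the handpiece0 alone.

How it is judged:
On the way, in this order (a step that is already met when the one before it is completed fails the run):
1. all strays lie in the grey bin and all handpieces lie flat in bays of the carriage (x of pot in the frame of bin between -0.072 and 0.072 m and y of pot in the frame of bin between -0.122 and 0.122 m and height (world z) of each of pot, clamp, cap, brush below 0.06 m and x of clamp in the frame of bin between -0.072 and 0.072 m and y of clamp in the frame of bin between -0.122 and 0.122 m and x of cap in the frame of bin between -0.072 and 0.072 m and y of cap in the frame of bin between -0.122 and 0.122 m and x of brush in the frame of bin between -0.072 and 0.072 m and y of brush in the frame of bin between -0.122 and 0.122 m and x of handpiece0 in the frame of tray between -0.03 and 0.03 m and y of handpiece0 in the frame of tray between -0.08 and 0.08 m and z of handpiece0 in the frame of tray between 0.008 and 0.017 m and angle between the x axis of each of handpiece0, handpiece1, handpiece2 and the x axis of tray, either way round below 0.35 rad and x of handpiece1 in the frame of tray between -0.03 and 0.03 m and y of handpiece1 in the frame of tray between -0.08 and 0.08 m and z of handpiece1 in the frame of tray between 0.008 and 0.017 m and x of handpiece2 in the frame of tray between -0.03 and 0.03 m and y of handpiece2 in the frame of tray between -0.08 and 0.08 m and z of handpiece2 in the frame of tray between 0.008 and 0.017 m), for 0.2 s.
2. the carriage is pushed fully home (value of joint carriage above 0.183 m), for 0.2 s.
3. the lever is swung to its stop with the carriage home (value of joint carriage above 0.183 m and value of joint lever above 1.36 rad), for 0.2 s.
At the end, for the whole second after the job is handed in: Every stray present lies in the bin (origin inside its walls, below 60 mm); every handpiece present lies flat on the tray floor in a bay (centre 8 to 17 mm above the floor, within 0.35 rad of the bay's length); carriage slide above 0.183 m; lever above 1.36 rad; all of it at rest (all of step 1 and all of step 3 and linear speed of each of pot, clamp, cap, brush, handpiece0, handpiece1, handpiece2 below 0.02 m/s); the robot touches nothing.
It fails at once if a bystander is knocked over or moved by more than 40 mm (distance of any of detergent, jar, bowl, screwdriver, tin, spray from where it was at the start of the episode above 0.04 m or angle between any of detergent, jar, spray's own z axis and vertical above 0.6 rad).
Of pot, clamp, cap, brush only 3 to 4 are there at a start; the rules pass over those that are not, and their reading is None.
Of handpiece0, handpiece1, handpiece2 only 2 to 3 are there at a start; the rules pass over those that are not, and their reading is None.
At some moment in a run one of pot, clamp, handpiece0, handpiece1, handpiece2 may be knocked a few centimetres aside while the robot is not near it.
Once in a run the grip may slacken for a moment while it holds something.
It also fails if it takes over 210 s, if anything falls off the work surface, if the arm or the gripper's body presses on something with over 40 N, if the wrist force passes 120 N, or if a joint passes its speed limit or range.

## Working session

There is one attempt and no reset: what is moved stays moved. The work goes in short steps, Python scripts to look and compute and a shell command to move; the robot and the scene stay as the last step left them, time stands still between calls to the robot, and variables do not carry over. Pictures are saved under pics/ and viewed, and the job is handed in when it is done.

```bash
ls; mkdir -p pics; python3 - <<'E'
from workcell import env
import cv2
for n in ("scene","top"):
    im=env.grab_frame(n); cv2.imwrite(f"pics/{n}0.png",im[:,:,::-1]); print(n,env.camera_info(n))
print(env.observe(),env.hold_point_z)
E
```

```text
pics
scene {'fx': 420.93030091235033, 'fy': 420.93030091235033, 'cx': 284.0301117023732, 'cy': 203.13760888393116, 'rvec': array([ 1.97878952,  1.53452306, -0.60376189]), 'tvec': array([-0.1169691 , -0.31591783,  1.67035644])}
top {'fx': 474.07989403979553, 'fy': 474.07989403979553, 'cx': 284.59080045177456, 'cy': 204.62099607479294, 'rvec': array([ 2.10875406, -2.13862707,  0.22068337]), 'tvec': array([0.00430876, 0.51630115, 1.26441177])}
{'time': 0.1, 'joints': array([-1.26350948,  0.42667933,  0.07383329,  1.60655953, -0.03410084,
        1.110837  , -0.06709514]), 'dq': array([-0.00035613, -0.00201086, -0.00014706, -0.00171451, -0.00057736,
       -0.00065242,  0.00020706]), 'tau': array([ 8.62988876e-03, -9.51534247e+01,  3.77072588e+00, -4.64395702e+01,
        1.94753153e-02,  6.61219223e-03,  7.00023566e-05]), 'position': array([0.29756094, 0.60543681, 0.23066617]), 'eef_rot': array([-7.11266559e-01, -3.05981036e+00,  1.89743305e-03]), 'force': array([ 0.40329151, -0.59652727, -0.33121438]), 'torque': array([ 0.03995686, -0.05457916, -0.0048054 ]), 'opening': 0.08558886466521773} 0.0187
```

View pics/scene0.png

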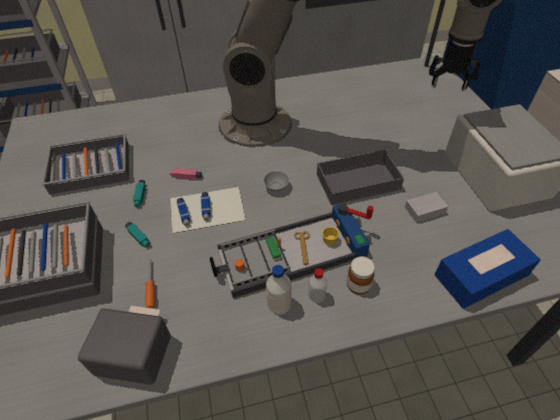

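View pics/top0.png

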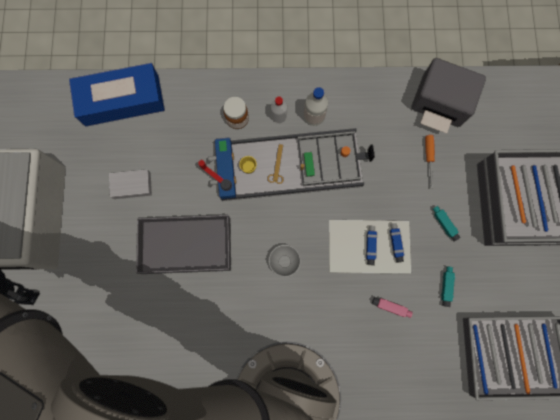

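```bash
cat > h.py <<'E'
import numpy as np, cv2
from workcell import env
from scipy.spatial.transform import Rotation as R
def cam(n):
    c=env.camera_info(n); K=np.array([[c['fx'],0,c['cx']],[0,c['fy'],c['cy']],[0,0,1]]); return K,cv2.Rodrigues(np.array(c['rvec']))[0],np.array(c['tvec'])
def ray(n,u,v,z):
    K,r,t=cam(n); C=-r.T@t; d=r.T@np.linalg.inv(K)@np.array([u,v,1.]); return C+d*(z-C[2])/d[2]
def proj(n,p):
    K,r,t=cam(n); q=K@(r@np.array(p,float)+t); return q[:2]/q[2]
def crop(n,x0,y0,x1,y1,s,name,im=None):
    if im is None: im=env.grab_frame(n)
    c=cv2.resize(np.ascontiguousarray(im[y0:y1,x0:x1,::-1]),None,fx=s,fy=s,interpolation=cv2.INTER_CUBIC)
    cv2.imwrite(f"pics/{name}.png",c); return im
def mask(im,lo,hi,roi=None):
    h=cv2.cvtColor(im,cv2.COLOR_RGB2HSV); m=cv2.inRange(h,np.array(lo),np.array(hi))
    if roi: 
        z=np.zeros_like(m); x0,y0,x1,y1=roi; z[y0:y1,x0:x1]=m[y0:y1,x0:x1]; m=z
    return m
def blobs(m,amin=15):
    cs,_=cv2.findContours(m,cv2.RETR_EXTERNAL,cv2.CHAIN_APPROX_NONE); o=[]
    for c in cs:
        M=cv2.moments(c)
        if M['m00']>=amin: o.append((M['m10']/M['m00'],M['m01']/M['m00'],M['m00'],cv2.minAreaRect(c)))
    return sorted(o,key=lambda b:-b[2])
def go(p=None,yaw=None):
    """print shift in tool axes (mm) to world point p (TCP), and turn to bring tool x to world yaw (mod pi)"""
    s=env.observe(); r=R.from_rotvec(s['eef_rot']).as_matrix(); 
    cy=np.arctan2(r[1,0],r[0,0]); print('pos',s['position'].round(4),'toolx yaw',cy.round(3),'tilt z',r[:,2].round(3),'q7',s['joints'][6].round(2),'open',round(s['opening'],4),'t',s['time'],'F',s['force'].round(1))
    if p is not None: print('shift mm',(r.T@(np.array(p)-s['position'])*1000).round(1))
    if yaw is not None:
        d=(yaw-cy+np.pi/2)%np.pi-np.pi/2; print('turn (tool z, down => sign flipped)',(-d).round(3))
E
python3 - <<'E'
from h import *
i=crop("top",190,110,420,290,3.4,"ctop")
print(ray("top",284,204,0), [ray("top",*p,0.026).round(3) for p in((215,140),(356,131),(363,188))])
crop("scene",160,170,400,310,3.3,"cscene")
E
```

```text
[ 0.5281943  -0.00193983  0.        ] [array([0.715, 0.196, 0.026]), array([ 0.738, -0.215,  0.026]), array([ 0.567, -0.228,  0.026])]
```

View pics/ctop.png

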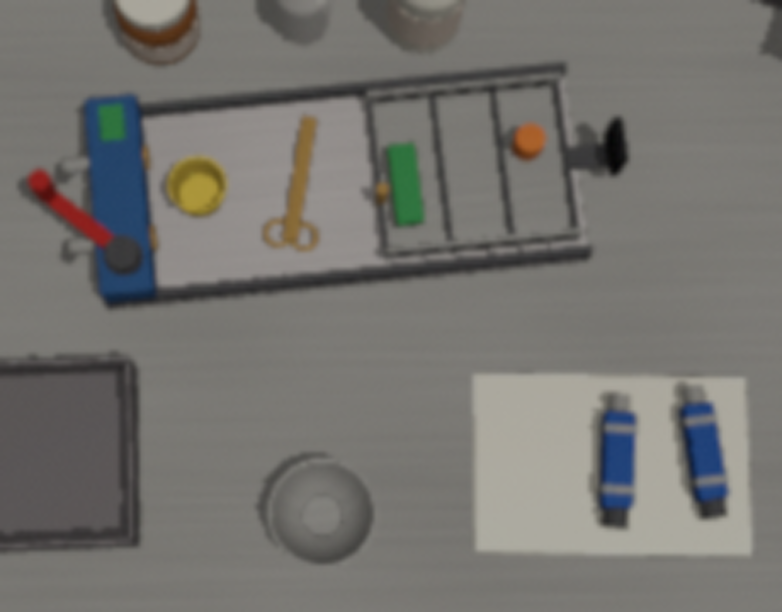

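View pics/cscene.png

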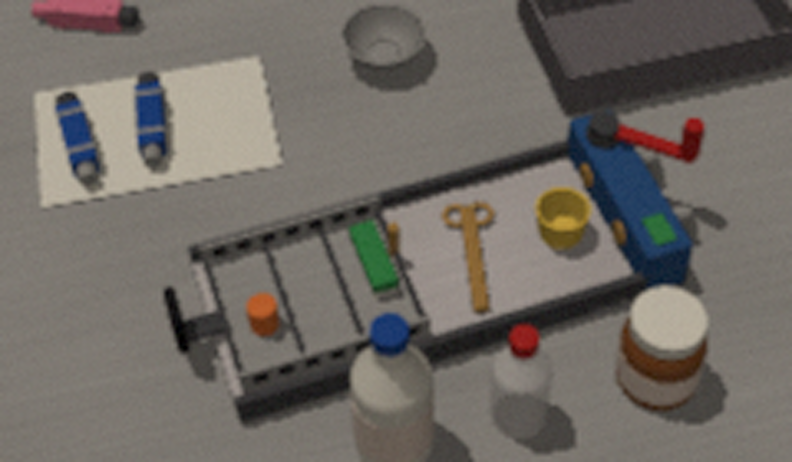

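```bash
python3 - <<'E'
from h import *
im=env.grab_frame("top"); 
def C(x,y): return 190+x/3.4,110+y/3.4
for nm,p,z in [("dock",(86,100),.06),("dock",(135,96),.06),("dock",(156,290),.06),("dock",(108,303),.06),("railend",(565,66),.03),("railend",(590,250),.03),("tray-y",(556,84),.032),("tray",(577,236),.032),("tray+y",(367,98),.032),("tray",(384,254),.032),("pivot",(122,254),.075),("knob",(40,184),.114),("handle",(616,145),.07),
 ("bowl",(318,510),.035)]:
    print(nm,ray("top",*C(*p),z).round(4))
h=cv2.cvtColor(im,cv2.COLOR_RGB2HSV)
for nm,lo,hi,roi,z in [("blueH",(108,130,60),(125,255,255),(330,215,415,275),.029),("pot",(22,130,80),(32,255,255),(190,110,300,200),.05),("clamp",(14,90,80),(22,255,255),(255,130,300,190),.025),("brush",(50,120,50),(75,255,255),(295,140,330,190),.045),("cap",(5,160,120),(14,255,255),(330,140,360,165),.054),("knobred",(0,170,80),(6,255,255),(190,150,230,200),.1),("dock",(105,120,40),(120,255,255),(190,130,250,200),.06)]:
    for b in blobs(mask(im,lo,hi,roi),8):
        q=cv2.boxPoints(b[3]); w=[ray("top",*a,z)[:2] for a in q]; e=[w[1]-w[0],w[2]-w[1]]
        L=[np.linalg.norm(a) for a in e]; k=int(np.argmax(L)); 
        print(nm,np.round(b[:3],1),'centroid',ray("top",b[0],b[1],z).round(4),'rect c',np.mean(w,0).round(4),'size',np.round(L,3),'long yaw',round(np.arctan2(e[k][1],e[k][0]),3))
m=mask(im,(0,0,150),(179,60,255),(320,210,420,280)); b=blobs(m)[0]; print('mat',b, ray("top",*b[3][0],.003))
for p in [(135,362),(137,543)]: print('bin right corners',ray("top",*C(*p),.055))
crop("top",120,200,250,290,5,"bin",im)
go()
E
```

```text
dock [0.7049 0.1902 0.06  ]
dock [0.7079 0.1496 0.06  ]
dock [0.5425 0.1313 0.06  ]
dock [0.5322 0.1701 0.06  ]
railend [ 0.7411 -0.2152  0.03  ]
railend [ 0.5787 -0.229   0.03  ]
tray-y [ 0.7243 -0.2065  0.032 ]
tray [ 0.5904 -0.2183  0.032 ]
tray+y [ 0.7136 -0.0448  0.032 ]
tray [ 0.577  -0.0562  0.032 ]
pivot [0.5692 0.1574 0.075 ]
knob [0.6172 0.218  0.114 ]
handle [ 0.6576 -0.2472  0.07  ]
bowl [0.3646 0.0021 0.035 ]
blueH [396.4 242.1 105. ] centroid [ 0.4103 -0.313   0.029 ] rect c [ 0.4105 -0.3129] size [0.025 0.04 ] long yaw -3.039
blueH [371.1 244.6 101.5] centroid [ 0.4041 -0.2419  0.029 ] rect c [ 0.4045 -0.2417] size [0.022 0.036] long yaw 3.089
blueH [398.5 254.5  20. ] centroid [ 0.3757 -0.3166  0.029 ] rect c [ 0.3757 -0.3166] size [0.019 0.008] long yaw -1.585
blueH [370.3 257.1  15. ] centroid [ 0.3696 -0.2381  0.029 ] rect c [ 0.3685 -0.2385] size [0.019 0.008] long yaw -1.585
blueH [394.5 230.   13. ] centroid [ 0.4442 -0.3096  0.029 ] rect c [ 0.4442 -0.3096] size [0.02  0.006] long yaw -1.584
blueH [371.1 232.3   9. ] centroid [ 0.4386 -0.2436  0.029 ] rect c [ 
[... 404 characters left out ...]
 [345.4 150.6  38. ] centroid [ 0.6695 -0.1776  0.054 ] rect c [ 0.6698 -0.1779] size [0.02  0.021] long yaw 3.1
knobred [208.8 170.6  84. ] centroid [0.6028 0.2011 0.1   ] rect c [0.601  0.1987] size [0.013 0.079] long yaw -2.333
dock [225.1 169.6 536. ] centroid [0.6164 0.1616 0.06  ] rect c [0.6215 0.1631] size [0.043 0.172] long yaw -3.052
mat (365.28747745181806, 246.85160922814012, 3511.0, ((369.5, 246.0), (52.0, 81.0), 90.0)) [ 0.40313174 -0.24228806  0.003     ]
bin right corners [0.48423128 0.14840715 0.055     ]
bin right corners [0.33900518 0.1457489  0.055     ]
pos [0.2977 0.6056 0.231 ] toolx yaw 2.685 tilt z [-0.    -0.001 -1.   ] q7 -0.07 open 0.0852 t 0.25 F [ 0.7 -1.1  0.1]
```

View pics/bin.png

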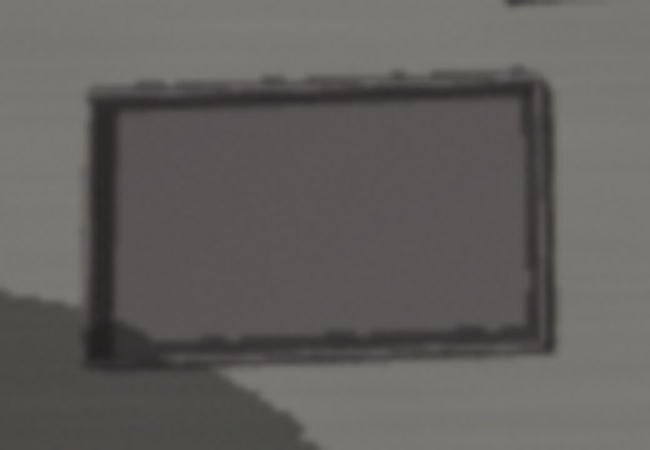

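```bash
python3 - <<'E'
from h import *
i=crop("top",220,75,345,135,6,"bot")
crop("scene",250,250,390,320,5.5,"bot2")
K,r,t=cam("top"); print('top cam pos',-r.T@t)
def C(x,y): return 120+x/5,200+y/5
w=[ray("top",*C(*p),.055) for p in((100,92),(545,80),(550,350),(88,362))]; print(np.round(w,4),np.mean(w,0))
E
```

```text
top cam pos [0.26079149 0.01390185 1.34056597]
[[0.4821 0.3939 0.055 ]
 [0.4856 0.1504 0.055 ]
 [0.3382 0.1465 0.055 ]
 [0.3354 0.3938 0.055 ]] [0.41034083 0.27115048 0.055     ]
```

View pics/bot.png

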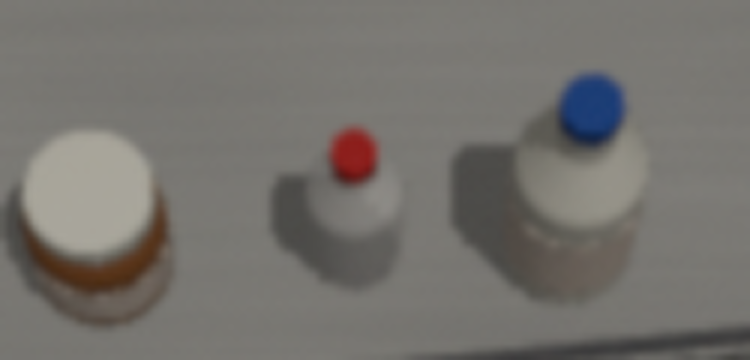

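```bash
python3 - <<'E'
from h import *
for p,z in [((318.7,92.5),.17),((278.8,100.3),.12),((234.7,106.7),.09)]: print(ray("top",*p,z).round(3))
go([.45,.27,.25],0.085)
E
```

```text
[ 0.794 -0.096  0.17 ]
[0.795 0.009 0.12 ]
[0.79  0.133 0.09 ]
pos [0.2977 0.6057 0.2311] toolx yaw 2.685 tilt z [-0. -0. -1.] q7 -0.07 open 0.0853 t 0.35 F [-0.2  0.5  0.2]
shift mm [-284.8 -234.   -18.8]
turn (tool z, down => sign flipped) -0.542
```

```bash
python3 -m creep '[[[0,0,0],0.147,1],[[0,0,0],0.147,1],[[0,0,0],0.147,1],[[0,0,0],0.147,1],[[0,0,0],0.147,1]]' 40; python3 -m creep '[[[0,0,0],0.147,1],[[0,0,0],0.147,1],[[0,0,0],0,1]]'; python3 -c "
from h import *
go([.635,.099,.16],.085+1.5708)"
```

```text
time: 0.85
position: [0.2977, 0.6057, 0.2313]
eef_rot: [-1.771, -2.595, 0.0]
force: [-0.4, 0.3, 0.4]
opening: 0.0854
time: 1.15
position: [0.2975, 0.6058, 0.2312]
eef_rot: [2.128, 2.311, -0.0]
force: [0.4, -0.3, 0.0]
opening: 0.0858
pos [0.2975 0.6058 0.2312] toolx yaw 1.653 tilt z [ 0. -0. -1.] q7 -1.02 open 0.0858 t 1.15 F [ 0.4 -0.3  0. ]
shift mm [-532.8  294.6   71.4]
turn (tool z, down => sign flipped) -0.003
```

```bash
python3 -m creep '[[[-40,22,0],0,1],[[-40,22,0],0,1],[[-40,22,0],0,1],[[-40,22,0],0,1],[[-40,22,0],0,1]]'; python3 -m creep '[[[-40,22,0],0,1],[[-40,22,0],0,1],[[-40,22,0],0,1],[[-40,22,0],0,1],[[-40,22,0],0,1]]';python3 -m creep '[[[-40,22,0],0,1],[[-40,22,20],0,1],[[-40,22,20],0,1],[[0,0,20],0,1]]'; python3 -c "
from h import *
go([.635,.099,.03],.085+1.5708)"
```

```text
time: 1.65
position: [0.425, 0.4142, 0.2315]
eef_rot: [-2.119, -2.32, -0.001]
force: [0.8, 0.3, 0.7]
opening: 0.085
time: 2.15
position: [0.5517, 0.2242, 0.2316]
eef_rot: [2.119, 2.32, 0.001]
force: [0.5, 0.7, 0.6]
opening: 0.0854
time: 2.55
position: [0.6295, 0.1049, 0.171]
eef_rot: [2.125, 2.309, -0.001]
force: [-0.7, -0.3, 0.2]
opening: 0.0853
pos [0.6295 0.1049 0.171 ] toolx yaw 1.654 tilt z [ 0.002 -0.003 -1.   ] q7 0.03 open 0.0853 t 2.55 F [-0.7 -0.3  0.2]
shift mm [ -6.    4.7 141. ]
turn (tool z, down => sign flipped) -0.002
```

```bash
python3 -m creep '[[[-6,5,40],0,1],[[0,0,40],0,1],[[0,0,40],0,1],[[0,0,19],0,1],[[0,0,0],0,1]]'; python3 -c "
from h import *
go([.635,.099,.03],.085+1.5708)
crop('top',190,110,320,210,6,'pot1')"
```

```text
time: 3.05
position: [0.6305, 0.106, 0.0294]
eef_rot: [-2.118, -2.317, 0.006]
force: [-0.4, -0.4, 1.0]
opening: 0.0853
pos [0.6305 0.106  0.0294] toolx yaw 1.66 tilt z [-0.005 -0.001 -1.   ] q7 0.11 open 0.0853 t 3.05 F [-0.4 -0.4  1. ]
shift mm [-7.4  3.9 -0.6]
turn (tool z, down => sign flipped) 0.004
```

View pics/pot1.png

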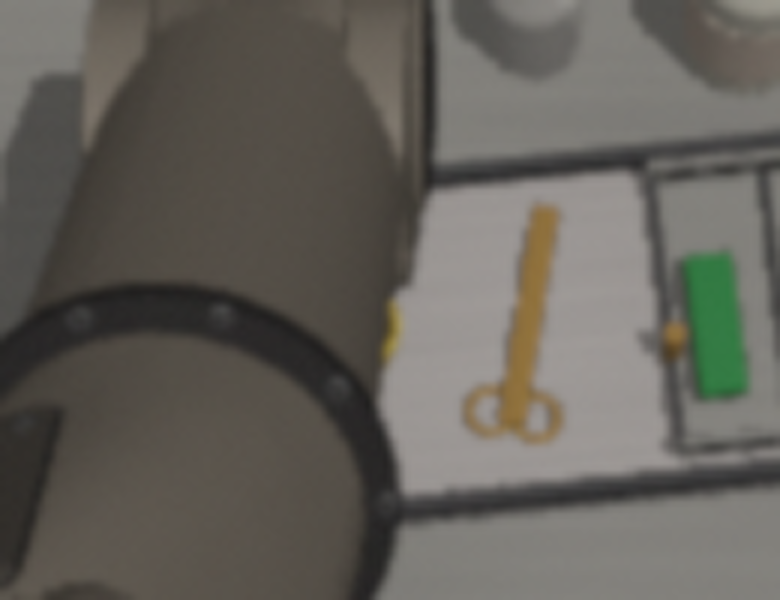

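```bash
python3 -m creep '[[[-7,4,0],0,1],[[0,0,0],0,1],[[0,0,0],0,-0.3],[[0,0,0],0,-0.5],[[0,0,0],0,-0.5]]' 40; python3 -m creep '[[[0,0,0],0,-0.5],[[0,0,0],0,-0.5],[[0,0,0],0,-0.5]]';python3 -c "
from h import *
go([.635,.099,.03],.085+1.5708)
crop('scene',280,180,400,270,6,'pot2')"
```

```text
time: 3.6
position: [0.6372, 0.1, 0.0332]
eef_rot: [2.124, 2.314, 0.001]
force: [-9.5, -0.7, 23.5]
opening: 0.0478
time: 3.9
position: [0.6371, 0.1, 0.0334]
eef_rot: [2.125, 2.314, 0.001]
force: [-5.1, -0.6, 14.1]
opening: 0.0474
pos [0.6371 0.1    0.0334] toolx yaw 1.656 tilt z [ 0.001  0.001 -1.   ] q7 0.12 open 0.0474 t 3.9 F [-5.1 -0.6 14.1]
shift mm [-0.8 -2.2  3.4]
turn (tool z, down => sign flipped) 0.0
```

View pics/pot2.png

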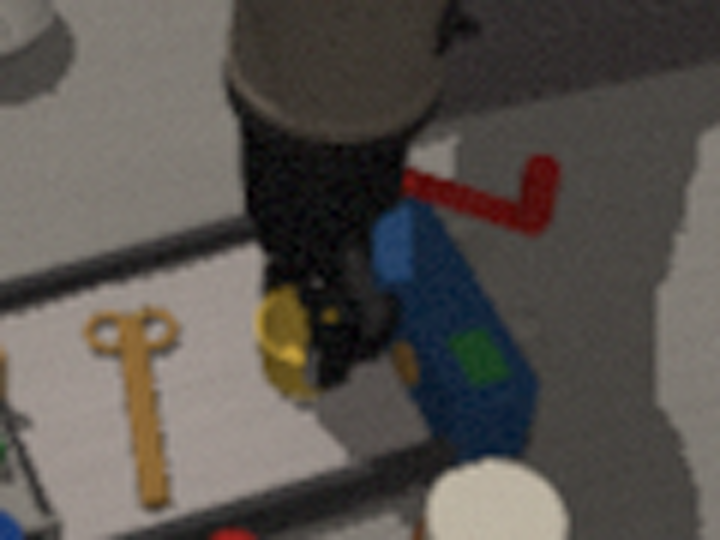

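```bash
python3 -m creep '[[[0,0,-30],0,-0.6],[[0,0,-40],0,-0.6],[[0,0,-40],0,-0.6],[[0,0,-30],0,-0.6],[[0,0,0],0,-0.6]]'; python3 -c "
from h import *
go([.435,.30,.17],.085+1.5708)
crop('scene',280,120,400,240,5,'pot3')"
```

```text
time: 4.45
position: [0.6389, 0.1, 0.1769]
eef_rot: [2.123, 2.312, 0.009]
force: [0.9, -0.3, -1.9]
opening: 0.0471
pos [0.6389 0.1    0.1769] toolx yaw 1.656 tilt z [ 0.006  0.002 -1.   ] q7 0.04 open 0.0471 t 4.45 F [ 0.9 -0.3 -1.9]
shift mm [ 216.6 -186.2    6. ]
turn (tool z, down => sign flipped) 0.0
```

View pics/pot3.png

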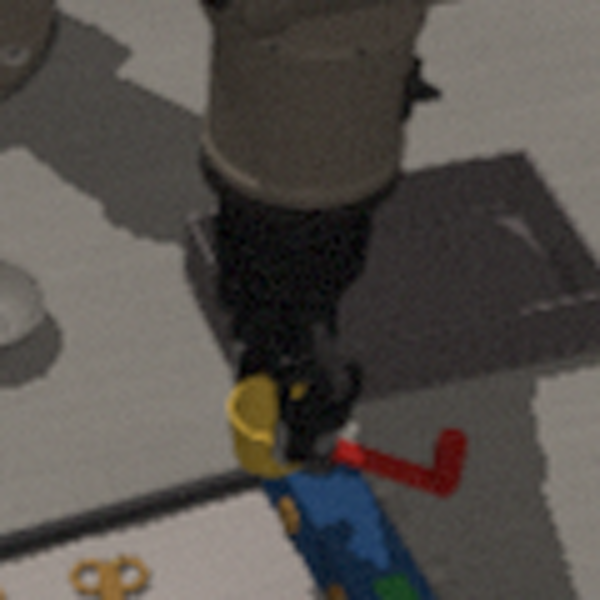

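```bash
python3 -m creep '[[[37,-29,0],0,-0.6],[[38,-29,0],0,-0.6],[[38,-29,0],0,-0.6],[[38,-29,0],0,-0.6],[[38,-29,0],0,-0.6]]'; python3 -m creep '[[[37,-29,0],0,-0.6],[[38,-29,0],0,-0.6],[[0,0,40],0,-0.6],[[0,0,40],0,-0.6],[[0,0,0],0,-0.6]]'; python3 -c "
from h import *
go([.412,.345,.05],.085+1.5708)"
```

```text
time: 5.0
position: [0.4743, 0.2767, 0.1713]
eef_rot: [-2.125, -2.314, 0.002]
force: [1.0, 1.0, -0.7]
opening: 0.0473
time: 5.5
position: [0.4092, 0.3434, 0.0877]
eef_rot: [2.123, 2.315, -0.013]
force: [0.8, -0.1, 0.6]
opening: 0.0475
pos [0.4092 0.3434 0.0877] toolx yaw 1.657 tilt z [-0.005 -0.007 -1.   ] q7 -0.53 open 0.0475 t 5.5 F [ 0.8 -0.1  0.6]
shift mm [ 1.5  3.1 37.6]
turn (tool z, down => sign flipped) 0.001
```

```bash
python3 -m creep '[[[0,3,40],0,-0.6],[[0,0,0],0,-0.6],[[0,0,0],0,1],[[0,0,0],0,1],[[0,0,0],0,1]]'; python3 -m creep '[[[0,0,-40],0,1],[[0,0,-40],0,1],[[0,0,-40],-0.141,1],[[0,0,0],-0.141,1],[[0,0,0],-0.141,1]]';python3 -m creep '[[[0,0,0],-0.141,1],[[0,0,0],-0.141,1],[[0,0,0],-0.141,1],[[0,0,0],-0.141,1],[[0,0,0],-0.141,1]]'; python3 -m creep '[[[0,0,0],-0.141,1],[[0,0,0],-0.141,1],[[0,0,0],0,1]]'; python3 -c "
from h import *
go([.643,.0158,.17],-.077)
i=crop('scene',280,120,430,220,5,'s4')
i=env.grab_frame('top'); cv2.imwrite('pics/t4.png',i[:,:,::-1])"
```

```text
time: 6.0
position: [0.4158, 0.3464, 0.0541]
eef_rot: [-2.125, -2.313, -0.004]
force: [0.2, -0.3, 0.2]
opening: 0.0852
time: 6.5
position: [0.4158, 0.3466, 0.1751]
eef_rot: [1.584, 2.713, 0.007]
force: [0.1, 0.1, -0.4]
opening: 0.0853
time: 7.0
position: [0.4154, 0.3458, 0.1736]
eef_rot: [0.55, 3.092, 0.002]
force: [-0.4, -0.8, 0.0]
opening: 0.0858
time: 7.3
position: [0.4155, 0.3458, 0.1735]
eef_rot: [0.115, 3.138, 0.002]
force: [-0.1, 0.3, -1.0]
opening: 0.0855
pos [0.4155 0.3458 0.1735] toolx yaw 3.068 tilt z [ 0.001  0.001 -1.   ] q7 0.73 open 0.0855 t 7.3 F [-0.1  0.3 -1. ]
shift mm [-251.1 -312.4    3.4]
turn (tool z, down => sign flipped) 0.004
```

View pics/s4.png

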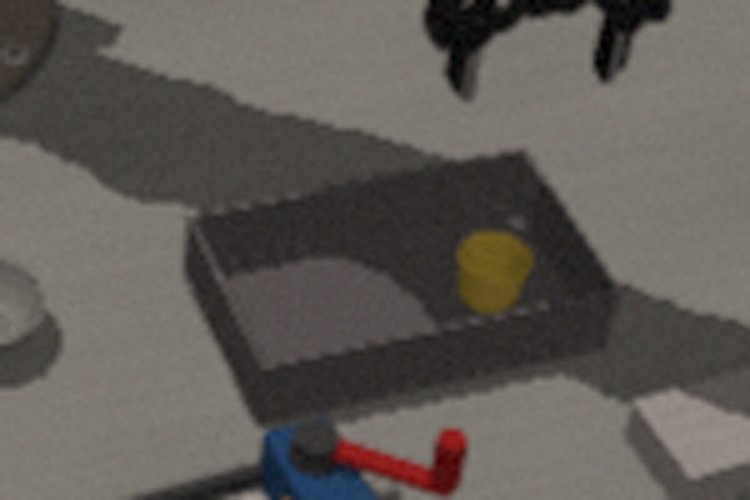

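View pics/t4.png

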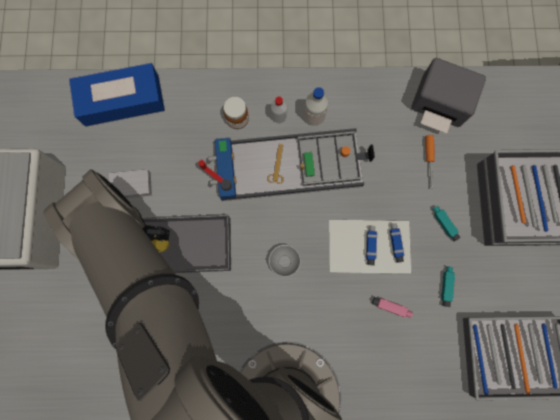

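```bash
python3 -m creep '[[[-31,-39,0],0,1],[[-31,-39,0],0,1],[[-31,-39,0],0,1],[[-31,-39,0],0,1],[[-31,-39,0],0,1]]'; python3 -m creep '[[[-31,-39,0],0,1],[[-32,-39,0],0,1],[[-32,-39,0],0,1],[[0,0,50],0,0.2],[[0,0,0],0,0.2]]'; python3 -c "
from h import *
go([.643,.0158,.018],-.077)"
```

```text
time: 7.9
position: [0.5559, 0.1379, 0.1729]
eef_rot: [0.125, 3.138, 0.0]
force: [0.2, 1.5, -0.4]
opening: 0.0853
time: 8.4
position: [0.6379, 0.0148, 0.1178]
eef_rot: [-0.128, -3.132, 0.003]
force: [-1.2, 1.5, -2.3]
opening: 0.0587
pos [0.6379 0.0148 0.1178] toolx yaw 3.06 tilt z [-0.007 -0.002 -1.   ] q7 1.52 open 0.0587 t 8.4 F [-1.2  1.5 -2.3]
shift mm [-5.6  1.6 99.8]
turn (tool z, down => sign flipped) -0.005
```

```bash
python3 -m creep '[[[-3,1,40],0,0.2],[[0,0,40],0,0.2],[[0,0,10],0,0.2],[[0,0,0],0,0.2]]'; python3 -c "
from h import *
go([.643,.0158,.019],-.077)
crop('scene',250,180,370,270,6,'cl')"
```

```text
time: 8.8
position: [0.6429, 0.0179, 0.0325]
eef_rot: [-0.12, -3.137, 0.001]
force: [0.7, 0.7, 0.5]
opening: 0.0511
pos [0.6429 0.0179 0.0325] toolx yaw 3.065 tilt z [-0.002 -0.    -1.   ] q7 1.55 open 0.0511 t 8.8 F [0.7 0.7 0.5]
shift mm [-0.3 -2.1 13.5]
turn (tool z, down => sign flipped) 0.001
```

View pics/cl.png

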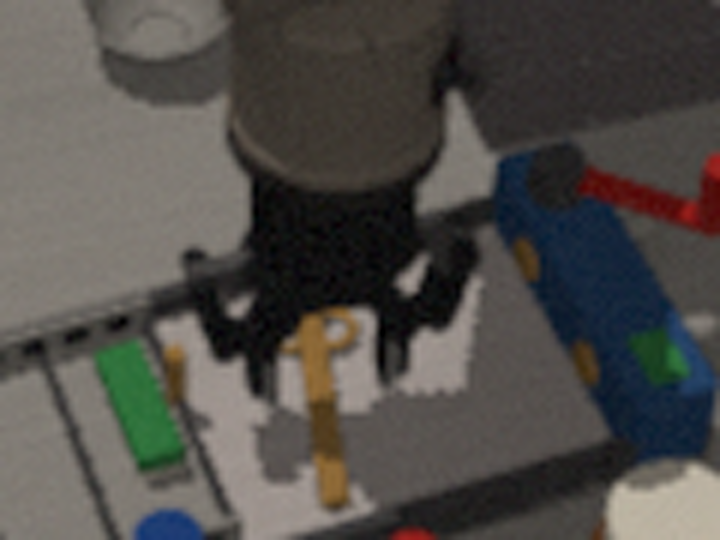

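```bash
python3 -m creep '[[[0,-2,13],0,0.2],[[0,0,0],0,0.2],[[0,0,0],0,-0.9],[[0,0,0],0,-0.9],[[0,0,0],0,-0.9]]' 40; python3 -m creep '[[[0,0,0],0,-0.9],[[0,0,0],0,-0.9]]'; python3 -c "
from h import *
go([.643,.0158,.019],-.077)
crop('scene',250,180,370,270,6,'cl2')"
```

```text
time: 9.35
position: [0.6436, 0.0152, 0.0201]
eef_rot: [0.119, 3.139, 0.0]
force: [-3.1, 1.2, 7.5]
opening: 0.0127
time: 9.55
position: [0.6437, 0.0153, 0.0201]
eef_rot: [0.119, 3.138, 0.0]
force: [-1.4, 0.7, 6.4]
opening: 0.0124
pos [0.6437 0.0153 0.0201] toolx yaw 3.066 tilt z [ 0.001  0.    -1.   ] q7 1.56 open 0.0124 t 9.55 F [-1.4  0.7  6.4]
shift mm [0.7 0.5 1.1]
turn (tool z, down => sign flipped) 0.001
```

View pics/cl2.png

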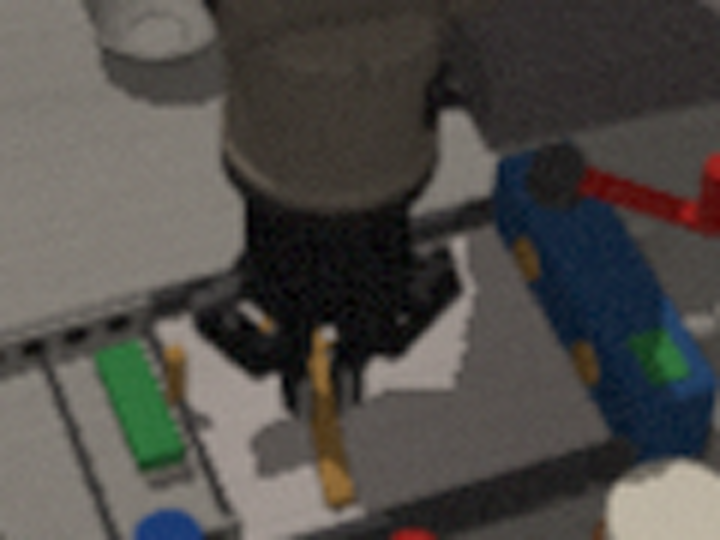

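```bash
python3 -m creep '[[[0,0,-40],0,-0.9],[[0,0,-40],0,-0.9],[[0,0,-40],0,-0.9],[[0,0,-30],0,-0.9],[[0,0,0],0,-0.9]]'; python3 -c "
from h import *
go([.41,.265,.16])
crop('scene',250,120,370,240,5,'cl3')"
```

```text
time: 10.1
position: [0.6454, 0.0152, 0.1742]
eef_rot: [0.119, 3.133, 0.002]
force: [0.5, -0.4, -0.6]
opening: 0.0121
pos [0.6454 0.0152 0.1742] toolx yaw 3.065 tilt z [ 0.007  0.001 -1.   ] q7 1.51 open 0.0121 t 10.1 F [ 0.5 -0.4 -0.6]
shift mm [253.8 231.1  12.9]
```

View pics/cl3.png

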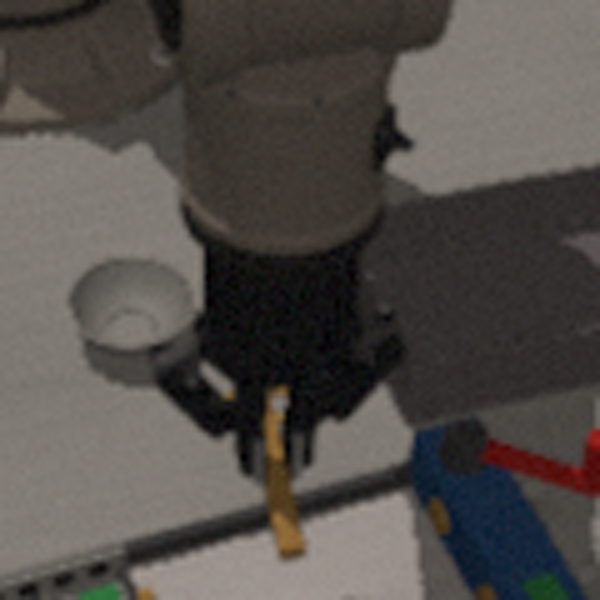

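Clamp is held. Move to the bin.

```bash
python3 -m creep '[[[36,33,0],0,-0.9],[[36,33,0],0,-0.9],[[36,33,0],0,-0.9],[[36,33,0],0,-0.9],[[36,33,0],0,-0.9]]'; python3 -m creep '[[[36,33,0],0,-0.9],[[36,33,0],0,-0.9],[[0,0,40],0,-0.9],[[0,0,40],0,-0.9],[[0,0,0],0,-0.9]]'; python3 -c "
from h import *
go([.41,.265,.025])
crop('scene',280,120,430,220,5,'cl4')"
```

```text
time: 10.65
position: [0.4741, 0.1943, 0.1684]
eef_rot: [-0.119, -3.138, 0.001]
force: [0.8, 1.2, -1.1]
opening: 0.0122
time: 11.15
position: [0.4065, 0.2628, 0.085]
eef_rot: [-0.117, -3.133, 0.009]
force: [-0.4, -0.7, 0.1]
opening: 0.0122
pos [0.4065 0.2628 0.085 ] toolx yaw 3.067 tilt z [-0.006 -0.006 -1.   ] q7 0.87 open 0.0122 t 11.15 F [-0.4 -0.7  0.1]
shift mm [-3.7  2.8 60. ]
```

View pics/cl4.png

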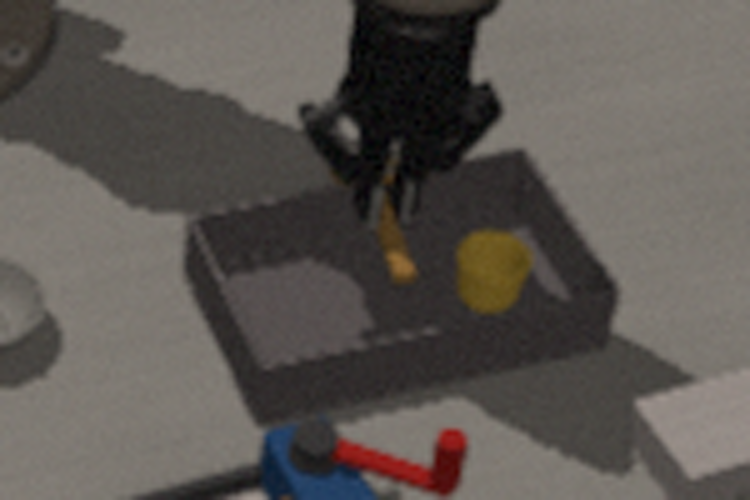

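```bash
python3 -m creep '[[[-3,0,45],0,-0.9],[[0,0,12],0,-0.9],[[0,0,0],0,0],[[0,0,0],0,0],[[0,0,0],0,0]]'; python3 -m creep '[[[0,0,-45],0,0],[[0,0,-45],0,0.2],[[0,0,-40],-0.08,0.2],[[0,0,0],-0.088,0.2],[[0,0,0],0,0.2]]'; python3 -c "
from h import *
i=crop('scene',280,120,430,220,5,'cl5')
i=env.grab_frame('top')
for nm,lo,hi,roi,z in [('brush',(50,120,50),(75,255,255),(280,140,340,190),.046),('cap',(5,160,120),(14,255,255),(330,130,380,185),.054)]:
    for b in blobs(mask(i,lo,hi,roi),8): print(nm,np.round(b[:2],1),ray('top',*b[3][0],z).round(4),b[3])
go([.634,-.073,.16],.093)"
```

```text
time: 11.7
position: [0.4133, 0.265, 0.034]
eef_rot: [0.12, 3.138, 0.002]
force: [0.3, -0.1, -0.3]
opening: 0.0429
time: 12.2
position: [0.4131, 0.265, 0.1647]
eef_rot: [-0.147, 3.135, 0.004]
force: [0.0, 0.1, -0.5]
opening: 0.0514
brush [308.8 164. ] [ 0.6339 -0.0732  0.046 ] ((308.7384948730469, 163.90769958496094), (22.574321746826172, 7.194014549255371), 82.87498474121094)
cap [345.3 150.7] [ 0.6698 -0.1779  0.054 ] ((345.5, 150.5), (7.0, 7.0), 90.0)
pos [0.4123 0.2643 0.1627] toolx yaw -3.052 tilt z [ 0.  0. -1.] q7 1.0 open 0.0513 t 12.3 F [-0.3 -0.2 -0.2]
shift mm [-190.7 -355.8    2.6]
turn (tool z, down => sign flipped) -0.004
```

View pics/cl5.png

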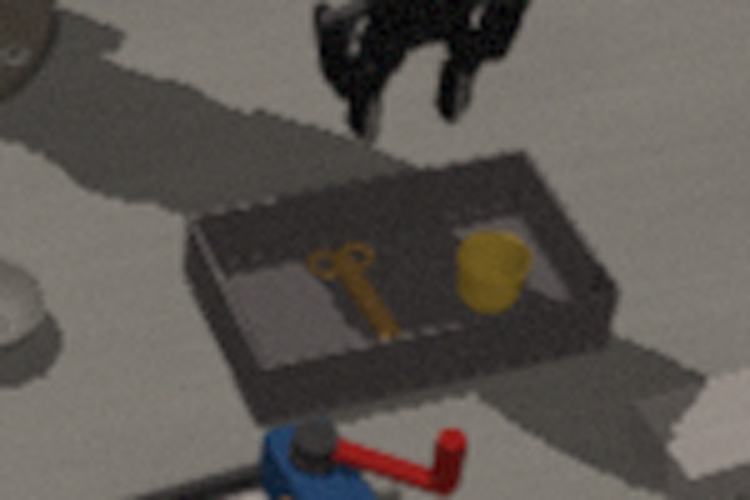

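```bash
python3 -m creep '[[[-24,-44,0],0,0.2],[[-24,-44,0],0,0.2],[[-24,-44,0],0,0.2],[[-24,-45,0],0,0.2],[[-24,-45,0],0,0.2]]'; python3 -m creep '[[[-24,-45,0],0,0.2],[[-24,-45,0],0,0.2],[[-23,-44,0],0,0.2],[[0,0,50],0,0.2],[[0,0,0],0,0.2]]'; python3 -m creep '[[[0,0,0],0,0.2]]'; python3 -c "
from h import *
go([.634,-.073,.036],.093)"
```

```text
time: 12.8
position: [0.5514, 0.0544, 0.1616]
eef_rot: [0.141, -3.137, 0.001]
force: [0.3, 1.2, -0.5]
opening: 0.0511
time: 13.3
position: [0.6297, -0.0702, 0.1064]
eef_rot: [0.137, -3.129, 0.001]
force: [-1.2, 1.2, 0.0]
opening: 0.0509
time: 13.4
position: [0.632, -0.0686, 0.1115]
eef_rot: [0.142, -3.135, 0.0]
force: [0.3, 0.4, -0.0]
opening: 0.0508
pos [ 0.632  -0.0686  0.1115] toolx yaw -3.051 tilt z [-0.003 -0.    -1.   ] q7 1.84 open 0.0508 t 13.4 F [ 0.3  0.4 -0. ]
shift mm [-1.8 -4.6 75.5]
turn (tool z, down => sign flipped) -0.002
```

```bash
python3 -c "
from h import *
for z in(.03,.045): print(ray('top',190+378/3.4,110+192/3.4,z))
go([.6505,-.072,.036],.093)"; python3 -m creep '[[[-18,-5,30],0,0.0],[[0,0,10],0,0.0],[[0,0,0],0,0.0]]'; python3 -c "
from h import *
go([.6505,-.0717,.036],.093)
crop('scene',220,200,340,290,6,'br')"
```

```text
[ 0.63120418 -0.05242018  0.03      ]
[ 0.62696464 -0.0516611   0.045     ]
pos [ 0.632  -0.0686  0.1115] toolx yaw -3.051 tilt z [-0.003 -0.    -1.   ] q7 1.84 open 0.0508 t 13.4 F [ 0.3  0.4 -0. ]
shift mm [-18.4  -5.1  75.4]
turn (tool z, down => sign flipped) -0.002
time: 13.7
position: [0.6511, -0.0712, 0.0724]
eef_rot: [0.145, -3.137, -0.0]
force: [-0.5, 0.1, 0.2]
opening: 0.0427
pos [ 0.6511 -0.0712  0.0724] toolx yaw -3.049 tilt z [-0.001  0.    -1.   ] q7 1.86 open 0.0427 t 13.7 F [-0.5  0.1  0.2]
shift mm [ 0.6 -0.4 36.4]
turn (tool z, down => sign flipped) -0.0
```

View pics/br.png

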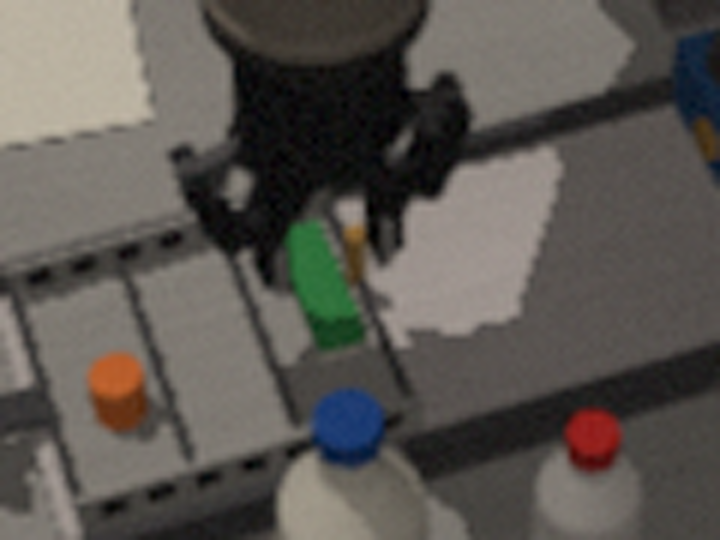

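```bash
python3 -m creep '[[[0,0,30],0,0.0],[[0,0,6],0,0.0],[[0,0,0],0,0.0],[[0,0,0],0,-0.7],[[0,0,0],0,-0.7]]' 40;  python3 -m creep '[[[0,0,0],0,-0.7],[[0,0,0],0,-0.7],[[0,0,-30],0,-0.7],[[0,0,-30],0,-0.7],[[0,0,0],0,-0.7]]'; python3 -c "
from h import *
go([.425,.20,.16],.093)
crop('scene',220,180,340,270,6,'br2')"
```

```text
time: 14.25
position: [0.6521, -0.0722, 0.038]
eef_rot: [-0.144, 3.137, 0.0]
force: [-1.5, -0.2, 5.2]
opening: 0.0225
time: 14.75
position: [0.6539, -0.0726, 0.1014]
eef_rot: [-0.144, 3.132, -0.0]
force: [1.2, 0.2, -0.1]
opening: 0.0226
pos [ 0.6539 -0.0726  0.1014] toolx yaw -3.05 tilt z [ 0.007  0.    -1.   ] q7 1.85 open 0.0226 t 14.75 F [ 1.2  0.2 -0.1]
shift mm [202.6 292.4 -60.1]
turn (tool z, down => sign flipped) -0.001
```

View pics/br2.png

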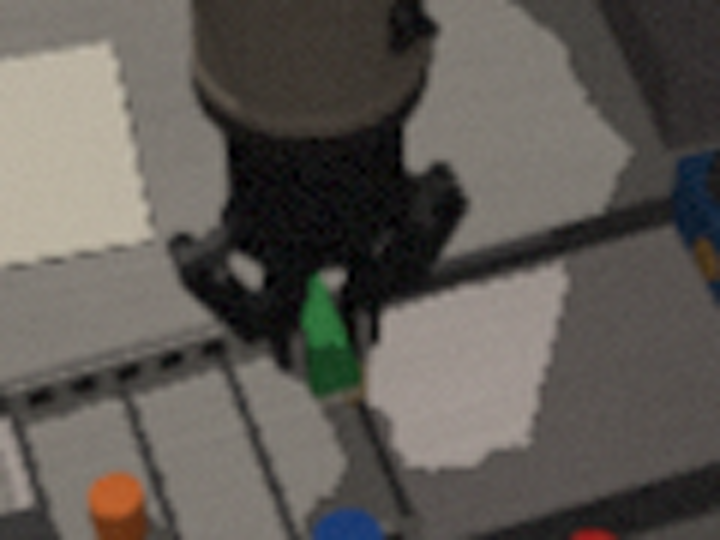

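```bash
python3 -m creep '[[[0,0,-40],0,-0.7],[[0,0,-30],0,-0.7],[[28,42,0],0,-0.7],[[28,42,0],0,-0.7],[[28,42,0],0,-0.7]]';  python3 -m creep '[[[28,42,0],0,-0.7],[[28,42,0],0,-0.7],[[28,42,0],0,-0.7],[[30,42,0],0,-0.7],[[0,0,0],0,-0.7]]'; python3 -c "
from h import *
go([.428,.205,.04],.093)"
```

```text
time: 15.3
position: [0.5555, 0.0455, 0.1661]
eef_rot: [0.144, -3.138, -0.0]
force: [1.1, 1.0, -0.1]
opening: 0.0228
time: 15.8
position: [0.426, 0.2035, 0.1662]
eef_rot: [0.156, -3.136, -0.002]
force: [-0.0, -1.1, -0.6]
opening: 0.0226
pos [0.426  0.2035 0.1662] toolx yaw -3.042 tilt z [-0.001  0.001 -1.   ] q7 1.14 open 0.0226 t 15.8 F [-0.  -1.1 -0.6]
shift mm [ -2.3   1.1 126.2]
turn (tool z, down => sign flipped) 0.007
```

```bash
python3 -m creep '[[[0,0,45],0,-0.7],[[0,0,45],0,-0.7],[[0,0,38],0,-0.7],[[0,0,0],0,-0.7],[[0,0,0],0,0]]';  python3 -m creep '[[[0,0,0],0,0],[[0,0,0],0,0],[[0,0,-45],0,0],[[0,0,-45],0,0],[[0,0,-40],0,0]]'; python3 -c "
from h import *
i=crop('scene',280,120,430,220,5,'br3')
go([.670,-.178,.10],.093)"
```

```text
time: 16.3
position: [0.43, 0.1984, 0.0387]
eef_rot: [0.144, -3.137, 0.002]
force: [0.2, 0.1, 1.6]
opening: 0.0359
time: 16.8
position: [0.4303, 0.1989, 0.1717]
eef_rot: [-0.144, 3.136, 0.002]
force: [1.0, 0.3, 0.1]
opening: 0.0427
pos [0.4328 0.2001 0.1773] toolx yaw -3.051 tilt z [ 0.008  0.006 -1.   ] q7 1.15 open 0.043 t 16.85 F [4.  2.5 8.8]
shift mm [-201.3 -398.5   76.9]
turn (tool z, down => sign flipped) -0.002
```

View pics/br3.png

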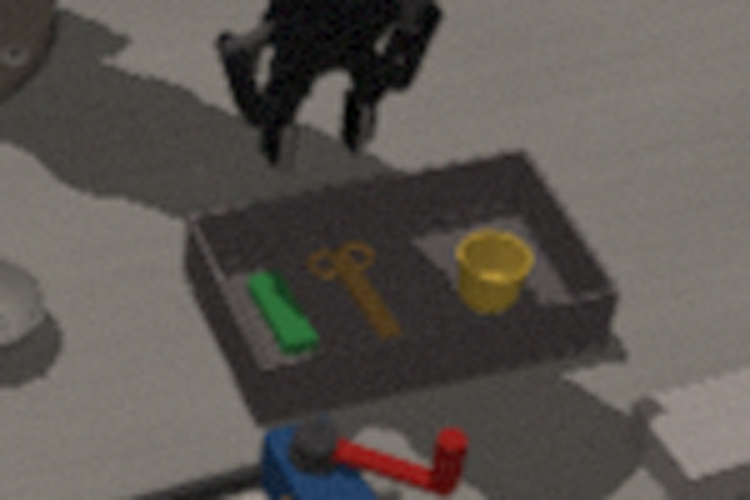

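```bash
python3 -m creep '[[[-22,-44,0],0,0],[[-22,-44,0],0,0],[[-22,-44,0],0,0],[[-22,-44,0],0,0],[[-22,-44,0],0,0]]';  python3 -m creep '[[[-22,-44,0],0,0],[[-22,-44,0],0,0],[[-22,-44,0],0,0],[[-22,-44,0],0,0],[[0,0,40],0,0]]';  python3 -m creep '[[[0,0,30],0,0],[[0,0,0],0,0]]'; python3 -c "
from h import *
go([.670,-.178,.036],.093)
i=crop('scene',200,210,320,300,6,'cap')"
```

```text
time: 17.35
position: [0.561, -0.0117, 0.17]
eef_rot: [-0.145, 3.136, 0.001]
force: [0.7, 1.2, 0.8]
opening: 0.0426
time: 17.85
position: [0.6685, -0.1853, 0.1343]
eef_rot: [-0.135, 3.128, -0.008]
force: [1.1, 0.0, -0.6]
opening: 0.0429
time: 18.05
position: [0.6617, -0.1767, 0.0958]
eef_rot: [0.144, -3.134, -0.002]
force: [-0.2, 0.6, 0.2]
opening: 0.0428
pos [ 0.6617 -0.1767  0.0958] toolx yaw -3.05 tilt z [-0.005  0.001 -1.   ] q7 2.05 open 0.0428 t 18.05 F [-0.2  0.6  0.2]
shift mm [-8.4 -2.1 59.7]
turn (tool z, down => sign flipped) -0.001
```

View pics/cap.png

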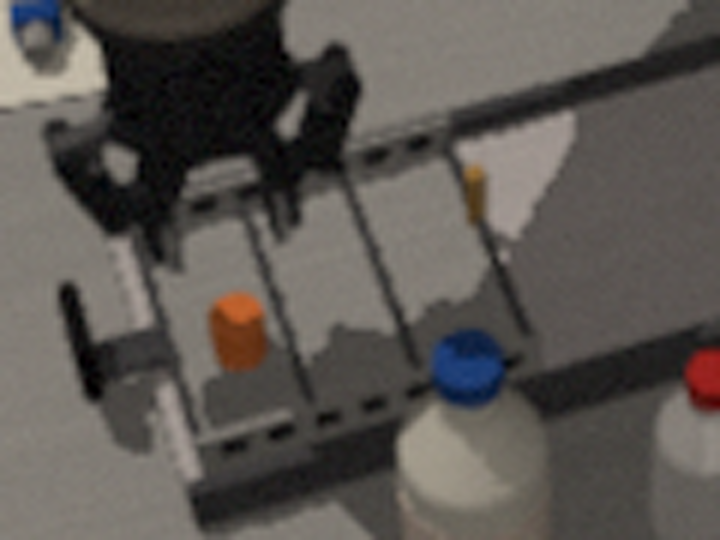

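```bash
python3 -c "
from h import *
print(ray('scene',239.5,260.3,.054))"; python3 -m creep '[[[-9,-2,25],0,0],[[0,0,0],0,0],[[0,0,0],0,0]]'; python3 -c "
from h import *
go([.670,-.178,.037],.093)
i=crop('scene',200,210,320,300,6,'cap2')"
```

```text
[ 0.66537175 -0.17385566  0.054     ]
time: 18.4
position: [0.6734, -0.1782, 0.0754]
eef_rot: [-0.145, 3.137, -0.0]
force: [-0.0, -0.1, 1.0]
opening: 0.043
pos [ 0.6734 -0.1782  0.0754] toolx yaw -3.049 tilt z [ 0.001 -0.    -1.   ] q7 2.05 open 0.043 t 18.4 F [-0.  -0.1  1. ]
shift mm [ 3.4  0.6 38.4]
turn (tool z, down => sign flipped) -0.0
```

View pics/cap2.png

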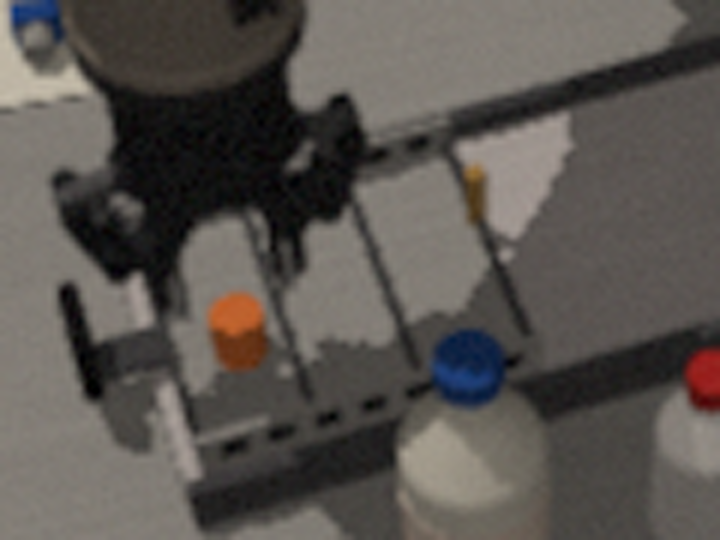

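```bash
python3 -m creep '[[[4,1,30],0,0],[[0,0,7],0,0],[[0,0,0],0,0],[[0,0,0],0,-0.7],[[0,0,0],0,-0.7]]' 40;  python3 -m creep '[[[0,0,0],0,-0.7],[[0,0,0],0,-0.7],[[0,0,-30],0,-0.7],[[0,0,-30],0,-0.7],[[0,0,0],0,-0.7]]'; python3 -c "
from h import *
go([.45,.20,.16],.093)
crop('scene',200,190,320,280,6,'cap3')"
```

```text
time: 18.95
position: [0.6695, -0.178, 0.038]
eef_rot: [-0.145, 3.137, -0.001]
force: [-1.5, 0.4, 4.7]
opening: 0.0242
time: 19.45
position: [0.6712, -0.1787, 0.1014]
eef_rot: [-0.144, 3.132, -0.002]
force: [0.5, -0.5, 0.6]
opening: 0.0244
pos [ 0.6712 -0.1787  0.1014] toolx yaw -3.05 tilt z [ 0.007 -0.001 -1.   ] q7 2.05 open 0.0244 t 19.45 F [ 0.5 -0.5  0.6]
shift mm [185.2 397.2 -60.5]
turn (tool z, down => sign flipped) -0.001
```

View pics/cap3.png

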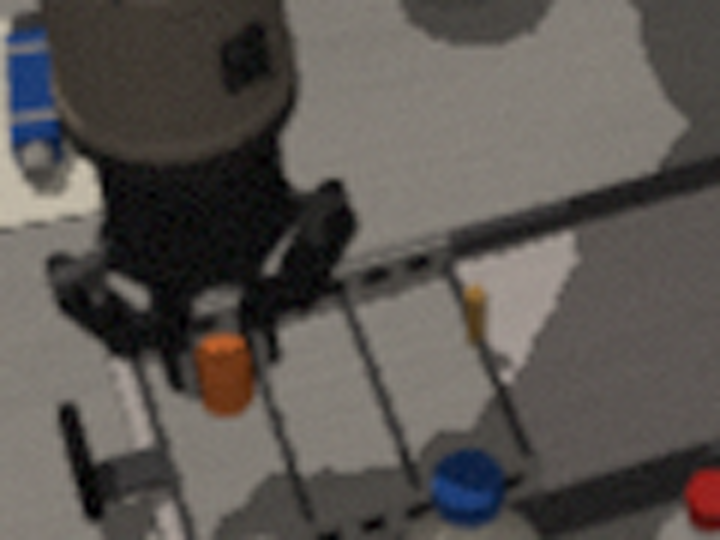

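```bash
python3 -m creep '[[[0,0,-40],0,-0.7],[[0,0,-30],0,-0.7],[[22,43,0],0,-0.7],[[22,43,0],0,-0.7],[[22,43,0],0,-0.7]]';  python3 -m creep '[[[22,43,0],0,-0.7],[[22,43,0],0,-0.7],[[22,43,0],0,-0.7],[[22,43,0],0,-0.7],[[22,43,0],0,-0.7]]'; python3 -m creep '[[[22,43,0],0,-0.7],[[18,40,0],0,-0.7],[[0,0,0],0,-0.7]]';python3 -c "
from h import *
go([.415,.236,.046],.093)"
```

```text
time: 20.0
position: [0.5898, -0.0541, 0.1661]
eef_rot: [0.144, -3.138, -0.0]
force: [0.6, 0.7, 0.2]
opening: 0.0243
time: 20.5
position: [0.4604, 0.15, 0.1663]
eef_rot: [-0.145, 3.138, 0.0]
force: [0.7, 0.9, -0.9]
opening: 0.0243
time: 20.8
position: [0.4114, 0.2324, 0.1663]
eef_rot: [0.156, -3.137, -0.002]
force: [0.2, -0.8, -0.5]
opening: 0.024
pos [0.4114 0.2324 0.1663] toolx yaw -3.042 tilt z [-0.001  0.001 -1.   ] q7 1.08 open 0.024 t 20.8 F [ 0.2 -0.8 -0.5]
shift mm [ -4.    3.1 120.3]
turn (tool z, down => sign flipped) 0.006
```

```bash
python3 -m creep '[[[0,3,45],0,-0.7],[[0,0,45],0,-0.7],[[0,0,30],0,-0.7],[[0,0,0],0,-0.7],[[0,0,0],0,0]]';  python3 -m creep '[[[0,0,0],0,0],[[0,0,0],0,0],[[0,0,-45],0,0],[[0,0,-45],0,0],[[0,0,-40],0,0]]'; python3 -c "
from h import *
i=crop('scene',280,120,430,220,5,'cap4')
i=env.grab_frame('top')
for b in blobs(mask(i,(108,130,60),(125,255,255),(320,200,430,290)),6):print(np.round(b[:3],1),ray('top',b[0],b[1],.029).round(4))
go([.404,-.241,.16],-.08)"
```

```text
time: 21.3
position: [0.4142, 0.2302, 0.0467]
eef_rot: [0.144, -3.137, 0.001]
force: [-0.4, 0.1, 0.4]
opening: 0.0373
time: 21.8
position: [0.4143, 0.2305, 0.1795]
eef_rot: [-0.144, 3.137, 0.002]
force: [0.1, 0.4, 0.1]
opening: 0.0427
[396.4 242.  104. ] [ 0.4105 -0.3129  0.029 ]
[371.1 244.6 101.5] [ 0.4041 -0.2419  0.029 ]
[398.6 254.6  19. ] [ 0.3755 -0.3169  0.029 ]
[370.5 257.2  16. ] [ 0.3694 -0.2385  0.029 ]
[394.5 230.   13. ] [ 0.4442 -0.3096  0.029 ]
[371.1 232.3   9. ] [ 0.4386 -0.2436  0.029 ]
pos [0.4164 0.2322 0.1823] toolx yaw -3.05 tilt z [ 0.007  0.007 -1.   ] q7 1.08 open 0.0428 t 21.9 F [ 0.   0.9 -0.4]
shift mm [  55.9 -470.2   19.1]
turn (tool z, down => sign flipped) 0.172
```

View pics/cap4.png

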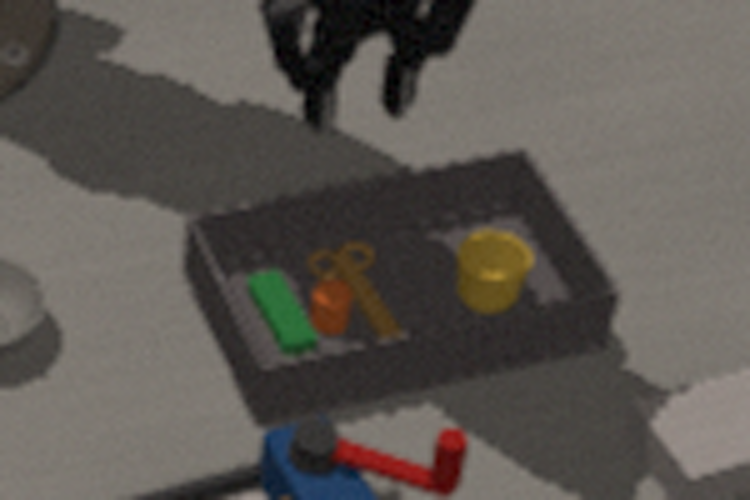

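```bash
python3 -m creep '[[[-15,-47,0],0,0],[[-15,-47,0],0,0],[[-15,-47,0],0,0],[[-15,-47,0],0,0],[[-15,-47,0],0,0]]';  python3 -m creep '[[[26,-47,0],0,0],[[26,-47,0],0,0],[[26,-47,0],0,0],[[26,-47,0],0,0],[[26,-47,0],0.06,0]]';  python3 -m creep '[[[0,0,20],0.11,0],[[0,0,40],0,0],[[0,0,0],0,0]]'; python3 -c "
from h import *
go([.404,-.241,.014],-.08)
i=crop('scene',160,150,280,240,6,'hp')"
```

```text
time: 22.4
position: [0.5109, 0.0017, 0.1773]
eef_rot: [-0.145, 3.136, 0.001]
force: [0.2, 1.4, -0.8]
opening: 0.0426
time: 22.9
position: [0.409, -0.2271, 0.1772]
eef_rot: [-0.051, 3.139, 0.001]
force: [1.0, -0.6, 0.1]
opening: 0.043
time: 23.2
position: [0.4078, -0.2249, 0.1139]
eef_rot: [-0.123, -3.134, -0.001]
force: [0.2, 0.4, 0.2]
opening: 0.0424
pos [ 0.4078 -0.2249  0.1139] toolx yaw 3.063 tilt z [-0.005  0.001 -1.   ] q7 2.1 open 0.0424 t 23.2 F [0.2 0.4 0.2]
shift mm [  2.1 -16.4  99.9]
turn (tool z, down => sign flipped) 0.002
```

View pics/hp.png

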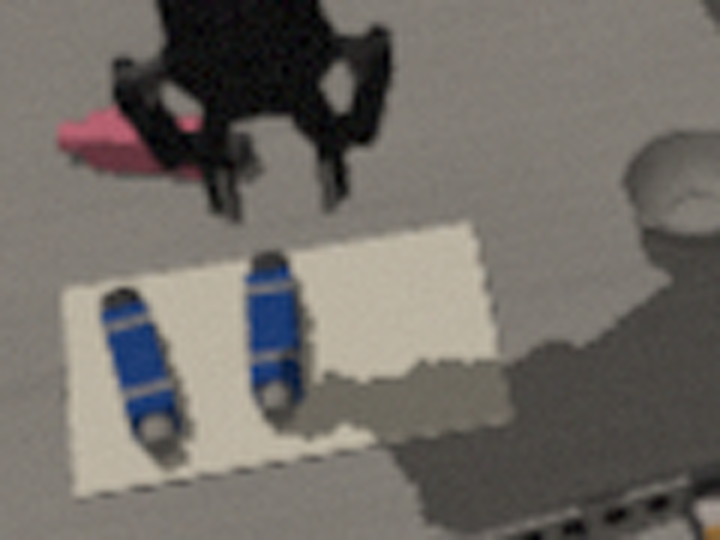

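```bash
python3 -m creep '[[[2,-17,40],0,0.1],[[0,0,0],0,0.1],[[0,0,0],0,0.1]]'; python3 -c "
from h import *
go([.404,-.241,.015],-.08)
i=crop('scene',160,150,280,240,6,'hp1')"
```

```text
time: 23.55
position: [0.407, -0.2424, 0.0777]
eef_rot: [-0.123, -3.139, -0.0]
force: [-0.7, 0.8, -0.1]
opening: 0.0468
pos [ 0.407  -0.2424  0.0777] toolx yaw 3.063 tilt z [-0.  0. -1.] q7 2.2 open 0.0468 t 23.55 F [-0.7  0.8 -0.1]
shift mm [ 3.   1.2 62.7]
turn (tool z, down => sign flipped) 0.002
```

View pics/hp1.png

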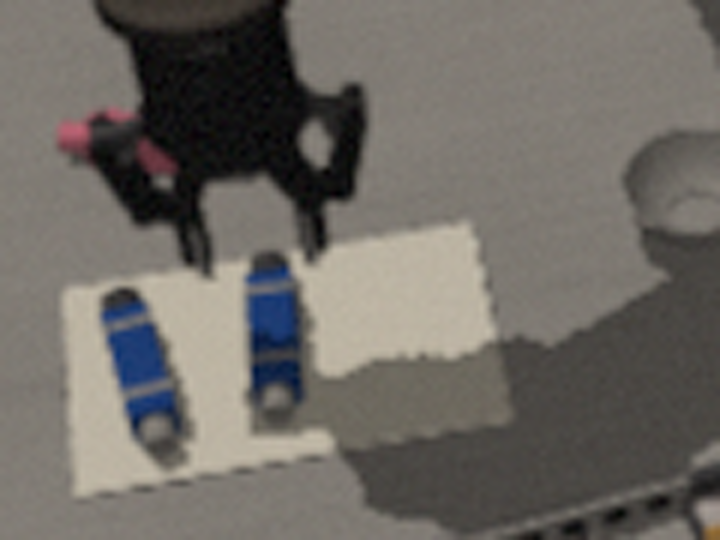

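```bash
python3 -m creep '[[[3,1,40],0,0.1],[[0,0,22],0,0.1],[[0,0,0],0,0.1],[[0,0,0],0,-0.7],[[0,0,0],0,-0.7]]' 60; python3 -m creep '[[[0,0,0],0,-0.7],[[0,0,0],0,-0.7]]'; python3 -c "
from h import *
go([.404,-.241,.015],-.08)
i=crop('scene',160,150,280,240,6,'hp2')"
```

```text
time: 24.1
position: [0.405, -0.2413, 0.0165]
eef_rot: [0.122, 3.137, -0.0]
force: [-0.8, 1.8, 10.7]
opening: 0.0247
time: 24.3
position: [0.4051, -0.2413, 0.0165]
eef_rot: [0.122, 3.136, -0.0]
force: [-2.3, 1.3, 11.5]
opening: 0.0244
pos [ 0.4051 -0.2413  0.0165] toolx yaw 3.064 tilt z [ 0.003 -0.    -1.   ] q7 2.3 open 0.0244 t 24.3 F [-2.3  1.3 11.5]
shift mm [1.1 0.2 1.5]
turn (tool z, down => sign flipped) 0.002
```

View pics/hp2.png

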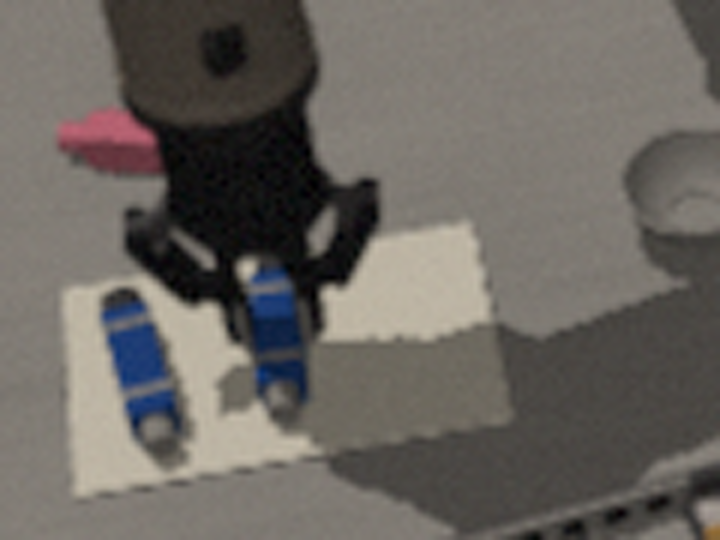

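```bash
python3 -c "
from h import *
print(ray('top',190+472/3.4,110+164.5/3.4,.032), ray('top',190+441/3.4,110+167.5/3.4,.032),ray('top',190+503/3.4,110+161.5/3.4,.032))"; python3 -m creep '[[[0,0,-40],0,-0.7],[[0,0,-40],0,-0.7],[[0,0,-30],-0.085,-0.7],[[0,0,0],-0.085,-0.7],[[0,0,0],0,-0.7]]'; python3 -c "
from h import *
go([.651,-.131,.12],.088)
i=crop('scene',160,130,280,220,6,'hp3')"
```

```text
[ 0.65373365 -0.13228565  0.032     ] [ 0.65141611 -0.10599874  0.032     ] [ 0.65605387 -0.158603    0.032     ]
time: 24.85
position: [0.4048, -0.241, 0.1266]
eef_rot: [-0.148, 3.134, -0.001]
force: [0.3, 0.1, -1.5]
opening: 0.0243
pos [ 0.4048 -0.241   0.1266] toolx yaw -3.047 tilt z [ 0.004 -0.    -1.   ] q7 2.28 open 0.0243 t 24.85 F [ 0.3  0.1 -1.5]
shift mm [-255.4   86.4    7.6]
turn (tool z, down => sign flipped) 0.006
```

View pics/hp3.png

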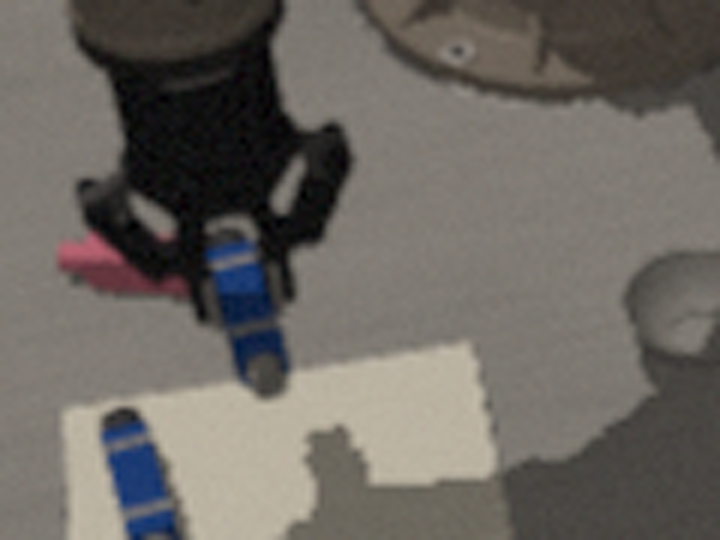

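```bash
python3 -m creep '[[[-43,14,0],0,-0.7],[[-43,14,0],0,-0.7],[[-43,14,0],0,-0.7],[[-43,15,0],0,-0.7],[[-43,15,0],0,-0.7]]'; python3 -m creep '[[[-41,14,0],0,-0.7],[[0,0,20],0,-0.7],[[0,0,0],0,-0.7]]'; python3 -c "
from h import *
go([.652,-.132,.037],.088)
i=crop('scene',190,200,310,290,6,'hp4')"
```

```text
time: 25.4
position: [0.6124, -0.1486, 0.124]
eef_rot: [0.14, -3.137, 0.0]
force: [0.2, -1.3, -0.8]
opening: 0.0245
time: 25.7
position: [0.6496, -0.1308, 0.1015]
eef_rot: [0.143, -3.133, 0.0]
force: [-1.0, -1.1, -2.4]
opening: 0.0243
pos [ 0.6496 -0.1308  0.1015] toolx yaw -3.05 tilt z [-0.005 -0.    -1.   ] q7 2.05 open 0.0243 t 25.7 F [-1.  -1.1 -2.4]
shift mm [-2.6 -1.4 64.5]
turn (tool z, down => sign flipped) 0.003
```

View pics/hp4.png

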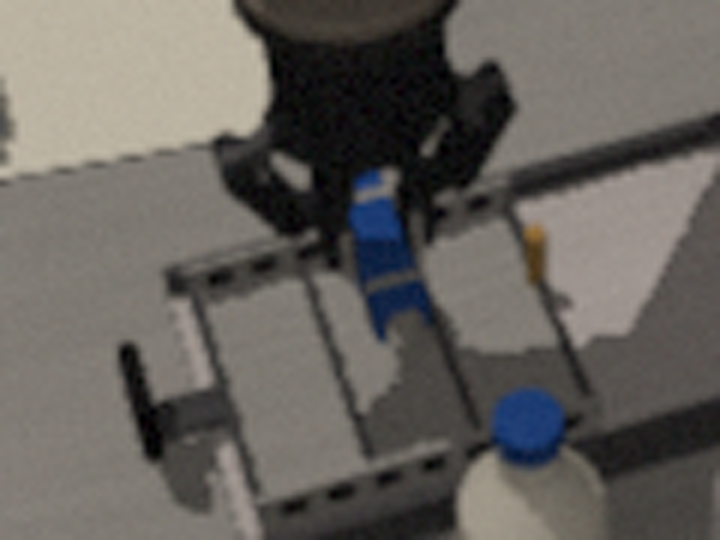

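Now lower; expect contact at TCP ≈ 0.0375.

```bash
python3 -m creep '[[[-1,-1,30],0,-0.7],[[0,0,20],0,-0.7],[[0,0,0],0,-0.7],[[0,0,0],0,-0.7]]'; python3 -c "
from h import *
go([.652,-.132,.037],.088)
i=crop('scene',190,200,310,290,6,'hp5')"
```

```text
time: 26.15
position: [0.6515, -0.1337, 0.0554]
eef_rot: [0.142, -3.138, 0.001]
force: [-0.4, -0.0, -0.9]
opening: 0.0247
pos [ 0.6515 -0.1337  0.0554] toolx yaw -3.051 tilt z [-0. -0. -1.] q7 2.08 open 0.0247 t 26.15 F [-0.4 -0.  -0.9]
shift mm [-0.6  1.6 18.4]
turn (tool z, down => sign flipped) 0.002
```

View pics/hp5.png

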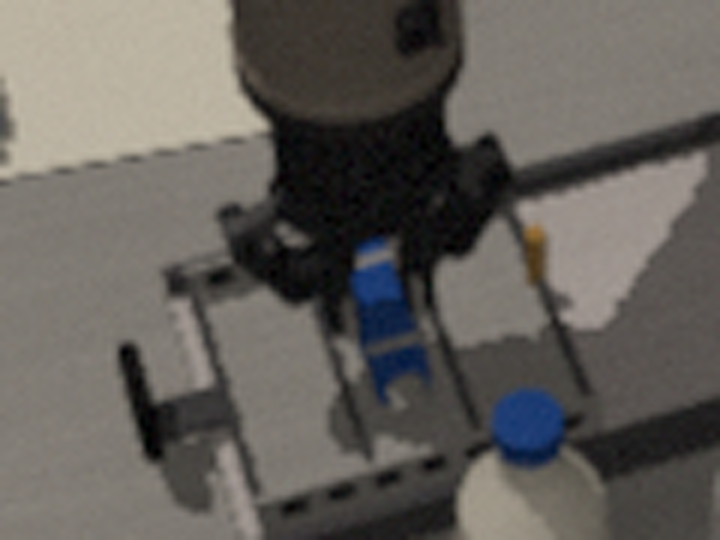

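```bash
python3 -m creep '[[[0,1,13],0,-0.7],[[0,0,4],0,-0.7],[[0,0,0],0,-0.7]]'; python3 -c "
from h import *
go([.652,-.132,.037],.088)"
```

```text
time: 26.5
position: [0.6518, -0.132, 0.0376]
eef_rot: [-0.144, 3.138, -0.0]
force: [-1.1, -0.1, 3.2]
opening: 0.0244
pos [ 0.6518 -0.132   0.0376] toolx yaw -3.05 tilt z [ 0. -0. -1.] q7 2.09 open 0.0244 t 26.5 F [-1.1 -0.1  3.2]
shift mm [-0.2 -0.1  0.6]
turn (tool z, down => sign flipped) 0.004
```

```bash
python3 -m creep '[[[0,0,0],0,-0.1],[[0,0,0],0,-0.1],[[0,0,0],0,-0.1],[[0,0,-20],0,-0.1],[[0,0,-40],0,-0.1]]'; python3 -m creep '[[[0,0,-40],0,-0.1],[[30,0,0],0,0.1],[[40,0,0],0,0.1],[[0,0,0],0,0.1]]'; python3 -c "
from h import *
go([.411,-.313,.10],.10)
i=crop('scene',190,200,310,290,6,'hp6')
i=crop('top',290,110,420,280,4,'hp6t')
for b in blobs(mask(i,(108,130,60),(125,255,255),(290,130,430,290)),6):print(np.round(b[:3],1),ray('top',b[0],b[1],.029).round(4))
"
```

```text
time: 27.0
position: [0.65, -0.1313, 0.0953]
eef_rot: [0.145, -3.133, -0.001]
force: [0.2, 0.7, 0.2]
opening: 0.0385
time: 27.4
position: [0.5776, -0.1393, 0.1374]
eef_rot: [0.14, -3.136, -0.002]
force: [-0.9, 0.2, -0.4]
opening: 0.0469
pos [ 0.5776 -0.1393  0.1374] toolx yaw -3.052 tilt z [-0.002  0.001 -1.   ] q7 2.05 open 0.0469 t 27.4 F [-0.9  0.2 -0.4]
shift mm [ 181.3 -158.2   37.6]
turn (tool z, down => sign flipped) -0.01
[396.4 242.1 102. ] [ 0.4102 -0.3129  0.029 ]
[398.6 254.6  19. ] [ 0.3755 -0.3169  0.029 ]
[394.5 230.   13. ] [ 0.4442 -0.3096  0.029 ]
```

View pics/hp6.png

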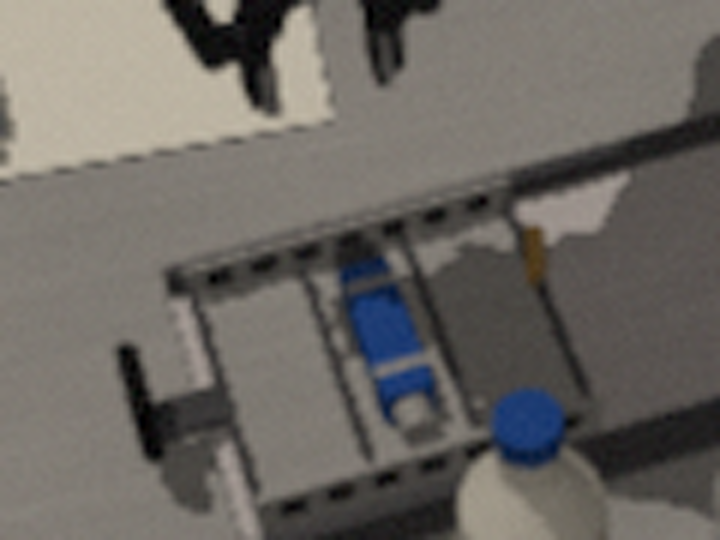

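View pics/hp6t.png

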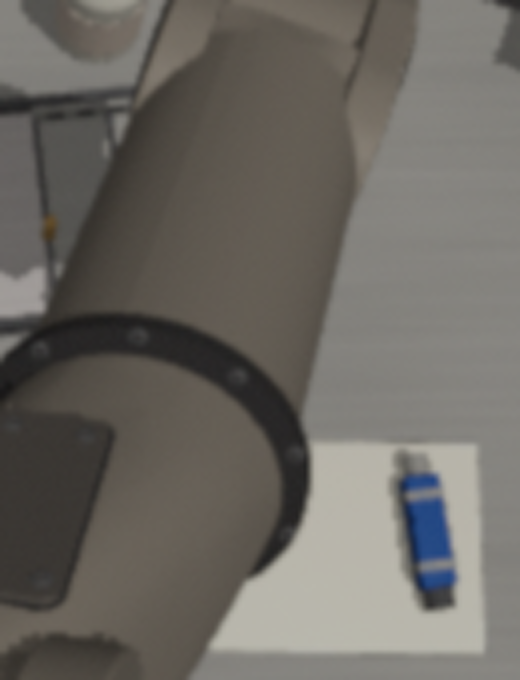

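```bash
python3 -m creep '[[[36,-31,0],0,0.1],[[36,-31,0],0,0.1],[[36,-31,0],0,0.1],[[36,-32,0],0,0.1],[[37,-33,20],0,0.1]]';  python3 -m creep '[[[0,0,35],-0.01,0.1],[[0,0,0],0,0.1],[[0,0,0],0,0.1]]'; python3 -c "
from h import *
go([.410,-.313,.015],.10)
i=crop('scene',150,150,270,240,6,'hq1')"
```

```text
time: 28.0
position: [0.4192, -0.3119, 0.1201]
eef_rot: [-0.146, 3.135, -0.003]
force: [0.9, 0.1, -0.6]
opening: 0.047
time: 28.3
position: [0.4193, -0.3097, 0.0838]
eef_rot: [0.161, -3.136, -0.0]
force: [0.5, -0.4, 1.1]
opening: 0.047
pos [ 0.4193 -0.3097  0.0838] toolx yaw -3.039 tilt z [-0.001  0.    -1.   ] q7 2.5 open 0.047 t 28.3 F [ 0.5 -0.4  1.1]
shift mm [ 9.5 -2.4 68.8]
turn (tool z, down => sign flipped) 0.002
```

View pics/hq1.png

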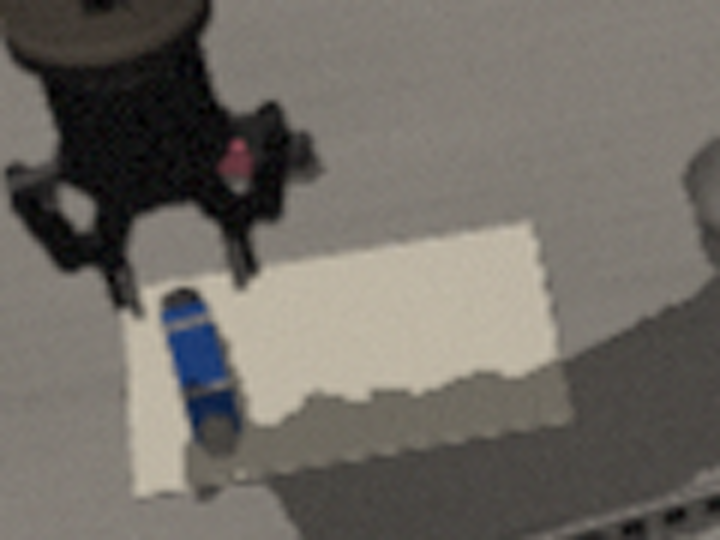

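```bash
for k in 1; do python3 -m creep '[[[0,0,0],0.1496,0.1],[[0,0,0],0.1496,0.1],[[0,0,0],0.1496,0.1],[[0,0,0],0.1496,0.1],[[0,0,0],0.1496,0.1]]'; done;  python3 -m creep '[[[0,0,0],0.1496,0.1],[[0,0,0],0.1496,0.1],[[0,0,0],0.1496,0.1],[[0,0,0],0.1496,0.1],[[0,0,0],0.1496,0.1]]'; python3 -m creep '[[[0,0,0],0.1496,0.1],[[0,0,0],0.1496,0.1],[[0,0,0],0.1496,0.1],[[0,0,0],0.1496,0.1],[[0,0,0],0.1496,0.1]]';python3 -m creep '[[[0,0,0],0.1496,0.1],[[0,0,0],0.1496,0.1],[[0,0,0],0.1496,0.1],[[0,0,0],0.1496,0.1],[[0,0,0],0.1496,0.1]]';python3 -m creep '[[[0,0,0],0.1496,0.1],[[0,0,0],0,0.1],[[0,0,0],0,0.1]]'; python3 -c "
from h import *
go([.410,-.313,.015],.10)
i=env.grab_frame('top')
for b in blobs(mask(i,(108,130,60),(125,255,255),(330,130,430,290)),6):print(np.round(b[:3],1),ray('top',b[0],b[1],.029).round(4))
"
```

```text
time: 28.85
position: [0.4205, -0.3092, 0.0851]
eef_rot: [1.002, 2.975, 0.001]
force: [-0.6, -0.8, -0.7]
opening: 0.0471
time: 29.35
position: [0.4206, -0.309, 0.085]
eef_rot: [2.02, 2.404, 0.003]
force: [-0.0, -0.5, -1.0]
opening: 0.0468
time: 29.85
position: [0.4207, -0.3088, 0.0849]
eef_rot: [2.759, 1.501, 0.004]
force: [-0.7, -0.1, -0.8]
opening: 0.0472
time: 30.35
position: [0.4207, -0.3087, 0.0847]
eef_rot: [-3.117, -0.39, -0.003]
force: [-0.2, -0.3, 0.0]
opening: 0.0471
time: 30.65
position: [0.4198, -0.3092, 0.0842]
eef_rot: [-3.137, -0.171, -0.001]
force: [0.6, 1.5, -0.4]
opening: 0.0469
pos [ 0.4198 -0.3092  0.0842] toolx yaw 0.109 tilt z [ 0.001  0.    -1.   ] q7 -0.02 open 0.0469 t 30.65 F [ 0.6  1.5 -0.4]
shift mm [-10.2   2.7  69.2]
turn (tool z, down => sign flipped) 0.009
[331.4 157.5  32.5] [ 0.6573 -0.1401  0.029 ]
[397.  246.7  29. ] [ 0.3974 -0.3138  0.029 ]
[398.6 254.6  19. ] [ 0.3755 -0.3169  0.029 ]
[331.8 169.2   9.5] [ 0.6222 -0.1401  0.029 ]
```

```bash
python3 -m creep '[[[-10,3,30],0.008,0.1],[[0,0,20],0,0.1],[[0,0,0],0,0.1],[[0,0,0],0,0.1]]'; python3 -c "
from h import *
go([.410,-.313,.015],.10)
i=crop('scene',150,150,270,240,6,'hq2')"
```

```text
time: 31.1
position: [0.4093, -0.3139, 0.0344]
eef_rot: [-3.137, -0.15, -0.001]
force: [-0.5, 0.4, 0.3]
opening: 0.0471
pos [ 0.4093 -0.3139  0.0344] toolx yaw 0.096 tilt z [ 0.001  0.001 -1.   ] q7 -0.01 open 0.0471 t 31.1 F [-0.5  0.4  0.3]
shift mm [ 0.8 -0.9 19.4]
turn (tool z, down => sign flipped) -0.004
```

View pics/hq2.png

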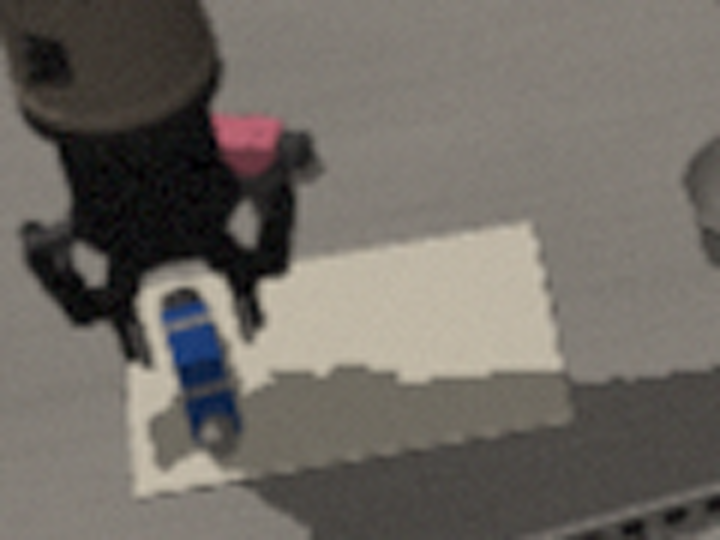

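```bash
python3 -m creep '[[[0,0,15],0,0.1],[[0,0,4],0,0.1],[[0,0,0],0,0.1],[[0,0,0],0,-0.7],[[0,0,0],0,-0.7]]' 60; python3 -m creep '[[[0,0,0],0,-0.7],[[0,0,0],0,-0.7]]'; python3 -c "
from h import *
go([.410,-.313,.015],.10)
i=crop('scene',150,150,270,240,6,'hq3')"
```

```text
time: 31.65
position: [0.4091, -0.3141, 0.0154]
eef_rot: [3.138, 0.148, 0.001]
force: [-1.3, 1.7, 8.7]
opening: 0.0242
time: 31.85
position: [0.4092, -0.3141, 0.0154]
eef_rot: [3.138, 0.148, 0.001]
force: [-1.9, 2.1, 12.1]
opening: 0.0246
pos [ 0.4092 -0.3141  0.0154] toolx yaw 0.094 tilt z [ 0.001 -0.    -1.   ] q7 -0.01 open 0.0246 t 31.85 F [-1.9  2.1 12.1]
shift mm [ 0.9 -1.1  0.4]
turn (tool z, down => sign flipped) -0.006
```

View pics/hq3.png

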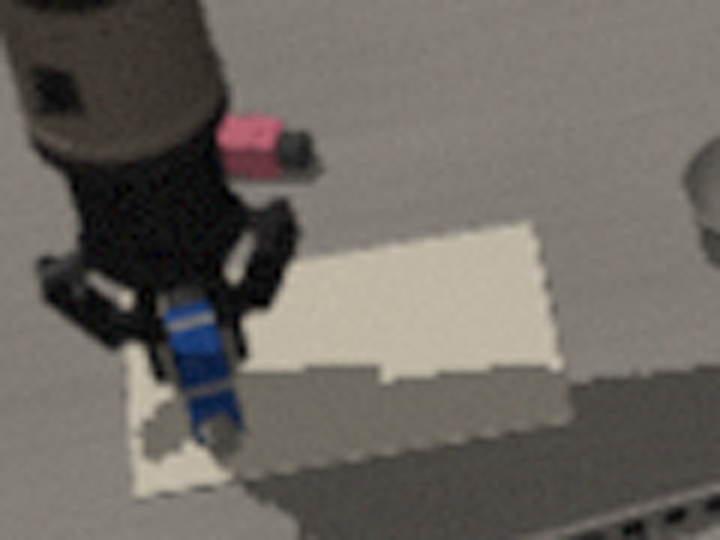

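```bash
python3 -m creep '[[[0,0,-40],0,-0.7],[[0,0,-40],0,-0.7],[[0,0,-35],0,-0.7],[[0,0,0],0,-0.7]]'; python3 -c "
from h import *
go([.6567,-.185,.10],.09)
i=crop('scene',150,130,270,220,6,'hq4')"
```

```text
time: 32.3
position: [0.4101, -0.315, 0.1333]
eef_rot: [3.136, 0.148, 0.006]
force: [0.4, -0.4, -1.9]
opening: 0.0243
pos [ 0.4101 -0.315   0.1333] toolx yaw 0.094 tilt z [ 0.004 -0.002 -1.   ] q7 -0.17 open 0.0243 t 32.3 F [ 0.4 -0.4 -1.9]
shift mm [ 257.6 -106.2   33.9]
turn (tool z, down => sign flipped) 0.004
```

View pics/hq4.png

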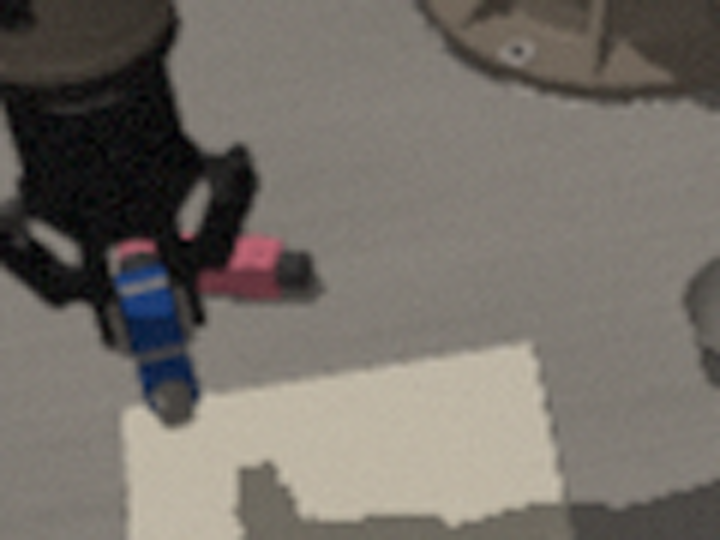

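```bash
python3 -m creep '[[[43,-18,0],0,-0.7],[[43,-18,0],0,-0.7],[[43,-18,0],0,-0.7],[[43,-18,0],0,-0.7],[[43,-17,0],0,-0.7]]'; python3 -m creep '[[[42,-17,0],0,-0.7],[[0,0,35],0,-0.7],[[0,0,0],0,-0.7],[[0,0,0],0,-0.7]]'; python3 -c "
from h import *
go([.6567,-.185,.0365],.09)
i=crop('scene',190,200,310,290,6,'hq5')"
```

```text
time: 32.85
position: [0.6156, -0.2032, 0.1281]
eef_rot: [-3.137, -0.149, 0.003]
force: [-0.8, -1.3, -1.6]
opening: 0.0243
time: 33.25
position: [0.6535, -0.1847, 0.094]
eef_rot: [-3.138, -0.146, 0.004]
force: [0.3, -0.2, -1.5]
opening: 0.0242
pos [ 0.6535 -0.1847  0.094 ] toolx yaw 0.093 tilt z [-0.002 -0.    -1.   ] q7 -0.56 open 0.0242 t 33.25 F [ 0.3 -0.2 -1.5]
shift mm [ 3.3  0.6 57.4]
turn (tool z, down => sign flipped) 0.003
```

View pics/hq5.png

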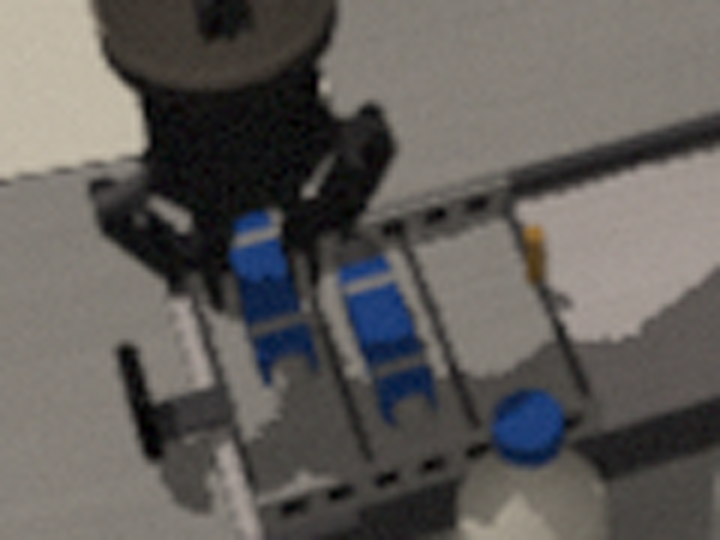

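```bash
python3 -m creep '[[[2,1,30],0,-0.7],[[0,0,18],0,-0.7],[[0,0,0],0,-0.7],[[0,0,0],0,-0.7]]'; python3 -c "
from h import *
go([.6567,-.185,.0365],.09)
i=crop('scene',190,200,310,290,6,'hq6')"
```

```text
time: 33.7
position: [0.6567, -0.1855, 0.0475]
eef_rot: [3.138, 0.147, 0.0]
force: [0.6, -0.2, -1.7]
opening: 0.0247
pos [ 0.6567 -0.1855  0.0475] toolx yaw 0.093 tilt z [ 0. -0. -1.] q7 -0.54 open 0.0247 t 33.7 F [ 0.6 -0.2 -1.7]
shift mm [ 0.  -0.5 11. ]
turn (tool z, down => sign flipped) 0.003
```

View pics/hq6.png

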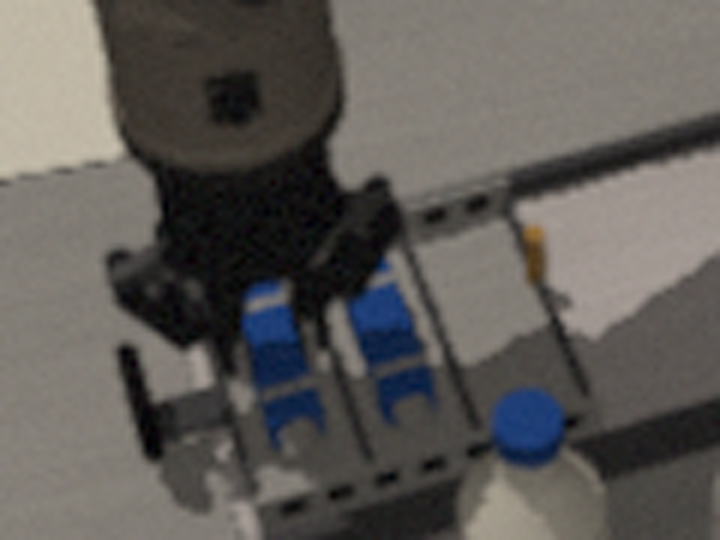

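```bash
python3 -m creep '[[[0,-1,8],0,-0.7],[[0,0,3],0,-0.7],[[0,0,0],0,-0.7]]'; python3 -c "
from h import *
go([.6567,-.185,.0365],.09)"
```

```text
time: 34.05
position: [0.6571, -0.1846, 0.0365]
eef_rot: [3.137, 0.147, 0.002]
force: [-2.0, -0.7, 7.9]
opening: 0.0243
pos [ 0.6571 -0.1846  0.0365] toolx yaw 0.094 tilt z [ 0.001 -0.001 -1.   ] q7 -0.54 open 0.0243 t 34.05 F [-2.  -0.7  7.9]
shift mm [-0.4  0.4 -0. ]
turn (tool z, down => sign flipped) 0.004
```

```bash
python3 -m creep '[[[0,0,0],0,-0.12],[[0,0,0],0,-0.12],[[0,0,0],0,-0.12],[[0,0,-20],0,-0.12],[[0,0,-40],0,-0.12]]'; python3 -m creep '[[[0,0,-40],0,-0.12],[[0,40,-20],0,-0.5],[[0,50,0],0,-1],[[-20,50,0],0,-1],[[-40,20,0],0,-1]]'; python3 -m creep '[[[-50,0,0],0,-1],[[-50,0,0],0,-1],[[0,0,0],0,-1]]'; python3 -c "
from h import *
go()
i=crop('scene',170,200,330,310,5,'hq7')
i=crop('top',280,110,420,280,4,'hq7t')
for b in blobs(mask(i,(108,130,60),(125,255,255),(290,130,430,290)),6):print(np.round(b[:3],1),ray('top',b[0],b[1],.05).round(4))
"
```

```text
time: 34.55
position: [0.6556, -0.1835, 0.0951]
eef_rot: [-3.137, -0.148, 0.006]
force: [0.5, -0.6, 1.0]
opening: 0.0378
time: 35.05
position: [0.6133, -0.3493, 0.1573]
eef_rot: [3.135, 0.147, 0.001]
force: [-1.6, -0.7, 0.9]
opening: 0.0001
time: 35.35
position: [0.5067, -0.3565, 0.1572]
eef_rot: [-3.137, -0.135, 0.001]
force: [0.8, -0.5, 0.4]
opening: -0.0001
pos [ 0.5067 -0.3565  0.1572] toolx yaw 0.086 tilt z [-0.     0.001 -1.   ] q7 -0.28 open -0.0001 t 35.35 F [ 0.8 -0.5  0.4]
[329.3 157.4  96.5] [ 0.6511 -0.1317  0.05  ]
[346.9 153.   62. ] [ 0.6635 -0.1823  0.05  ]
[327.7 145.9  10.5] [ 0.6852 -0.1282  0.05  ]
[345.7 143.5   6.5] [ 0.6918 -0.18    0.05  ]
```

View pics/hq7.png

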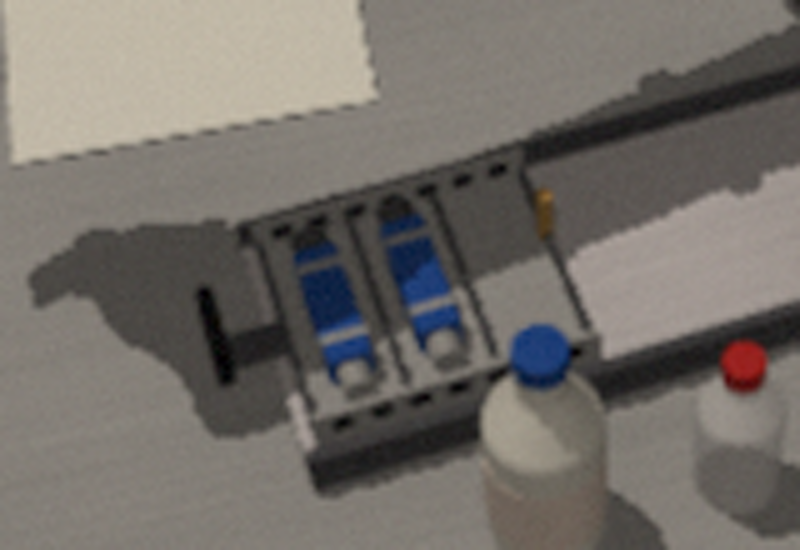

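View pics/hq7t.png

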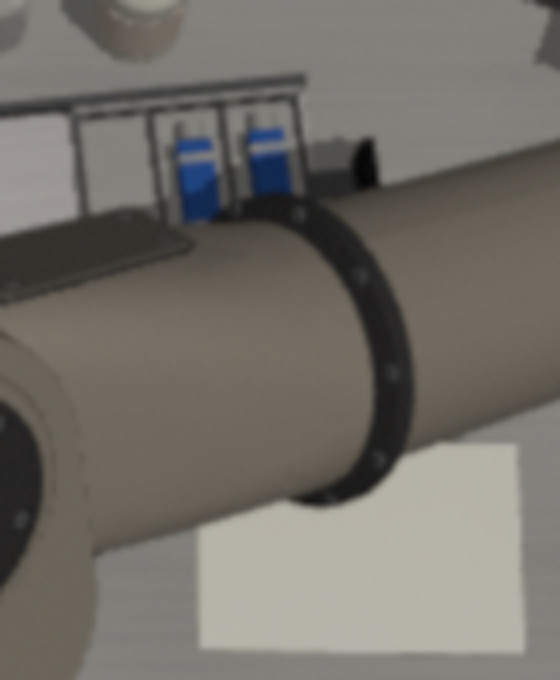

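```bash
python3 -c "
from h import *
i=env.grab_frame('scene'); cv2.imwrite('pics/full1.png',i[:,:,::-1])
# handle top in scene: crop (208,290..),(5x)
print(ray('scene',170+205/5,200+292/5,.07),ray('scene',170+228/5,200+380/5,.06))
go([.660,-.29,.14],.09)"
```

```text
[ 0.6505261  -0.24912846  0.07      ] [ 0.70323432 -0.24509535  0.06      ]
pos [ 0.5143 -0.3546  0.1568] toolx yaw 0.094 tilt z [ 0.001  0.    -1.   ] q7 -0.28 open 0.0003 t 35.5 F [ 1.4 -0.8  0.6]
shift mm [151.1 -50.6  17. ]
turn (tool z, down => sign flipped) 0.004
```

View pics/full1.png

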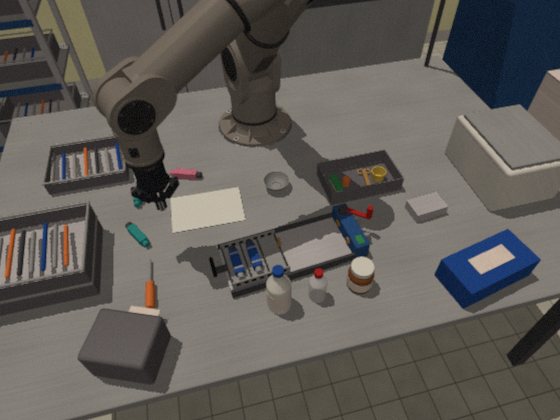

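```bash
python3 -m creep '[[[38,-4,0],0,-1],[[38,-15,0],0,-1],[[38,-15,0],0,-1],[[38,-15,0],0,-1],[[0,0,0],0,-1]]'; python3 -m creep '[[[0,0,45],0.004,-1],[[0,0,45],0,-1],[[0,0,0],0,-1]]'; python3 -c "
from h import *
go([.665,-.288,.042],.088)
i=crop('scene',170,180,330,290,5,'pu1')"
```

```text
time: 36.0
position: [0.6666, -0.2863, 0.1547]
eef_rot: [-3.137, -0.163, -0.001]
force: [-1.2, 0.7, -0.9]
opening: 0.0008
time: 36.3
position: [0.6591, -0.2889, 0.0603]
eef_rot: [-3.135, -0.144, 0.01]
force: [-0.6, 1.4, -0.2]
opening: 0.0001
pos [ 0.6591 -0.2889  0.0603] toolx yaw 0.092 tilt z [-0.007  0.003 -1.   ] q7 -0.46 open 0.0001 t 36.3 F [-0.6  1.4 -0.2]
shift mm [ 6.  -0.3 18.3]
turn (tool z, down => sign flipped) 0.004
```

View pics/pu1.png

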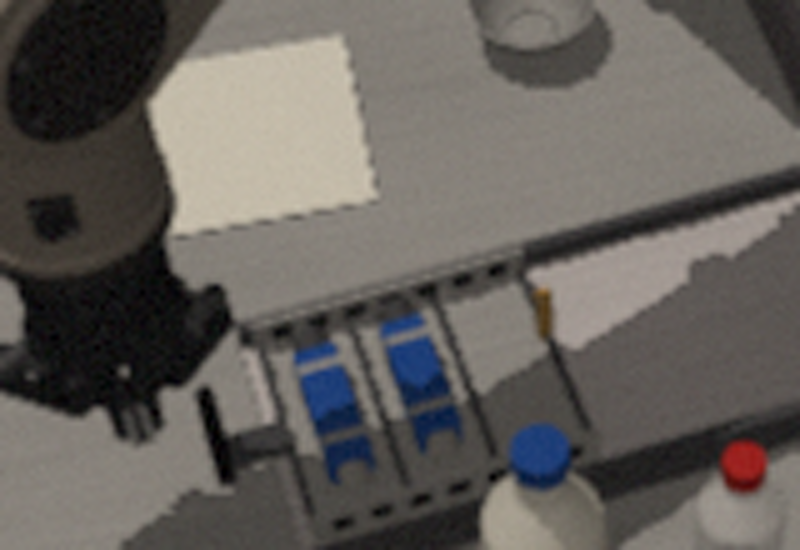

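```bash
python3 -m creep '[[[5,0,10],0.004,-1],[[0,-8,0],0,-1],[[0,-8,0],0,-1],[[0,-6,0],0,-1],[[0,0,0],0,-1]]'; python3 -c "
from h import *
go([.662,-.264,.048],.088)
i=crop('scene',170,180,330,290,5,'pu2')"
```

```text
time: 36.85
position: [0.664, -0.2677, 0.0563]
eef_rot: [-3.138, -0.138, -0.001]
force: [-0.7, -0.5, -0.2]
opening: -0.0002
pos [ 0.664  -0.2677  0.0563] toolx yaw 0.088 tilt z [ 0.001  0.    -1.   ] q7 -0.49 open -0.0002 t 36.85 F [-0.7 -0.5 -0.2]
shift mm [-1.7 -3.9  8.3]
turn (tool z, down => sign flipped) -0.0
```

View pics/pu2.png

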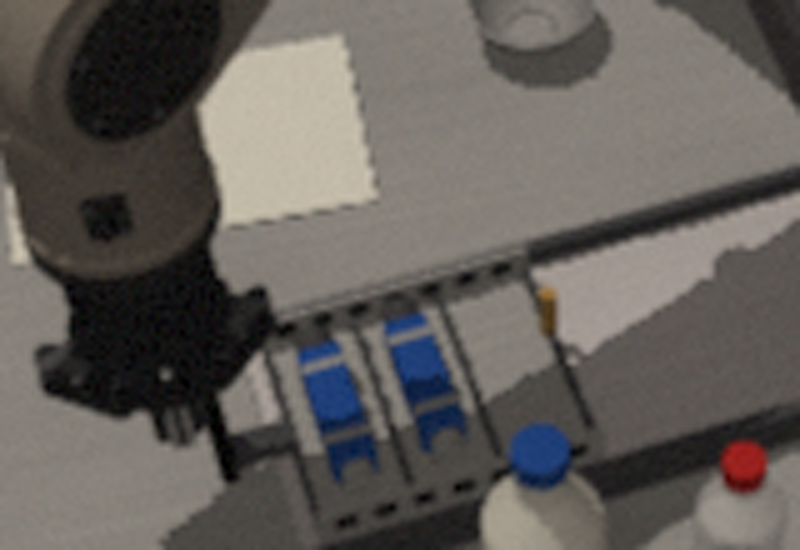

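```bash
python3 -m creep '[[[0,3,7],0,-1],[[0,-8,0],0,-1],[[0,-10,0],0,-1],[[0,-15,0],0,-1],[[0,-15,0],0,-1]]';python3 -m creep '[[[0,-15,0],0,-1],[[0,-15,0],0,-1],[[0,-15,0],0,-1],[[0,-15,0],0,-1],[[0,0,0],0,-1]]'; python3 -c "
from h import *
go([.662,-.264,.048],.088)
i=crop('scene',170,160,350,290,4.4,'pu3')"
```

```text
time: 37.4
position: [0.659, -0.2237, 0.0485]
eef_rot: [3.138, 0.134, -0.001]
force: [-1.1, -4.1, -0.0]
opening: 0.0003
time: 37.9
position: [0.655, -0.161, 0.0484]
eef_rot: [-3.137, -0.14, -0.0]
force: [0.3, 0.4, 1.2]
opening: 0.0001
pos [ 0.655  -0.161   0.0484] toolx yaw 0.089 tilt z [ 0.     0.002 -1.   ] q7 -0.58 open 0.0001 t 37.9 F [0.3 0.4 1.2]
shift mm [ -2.3 103.2   0.2]
turn (tool z, down => sign flipped) 0.001
```

View pics/pu3.png

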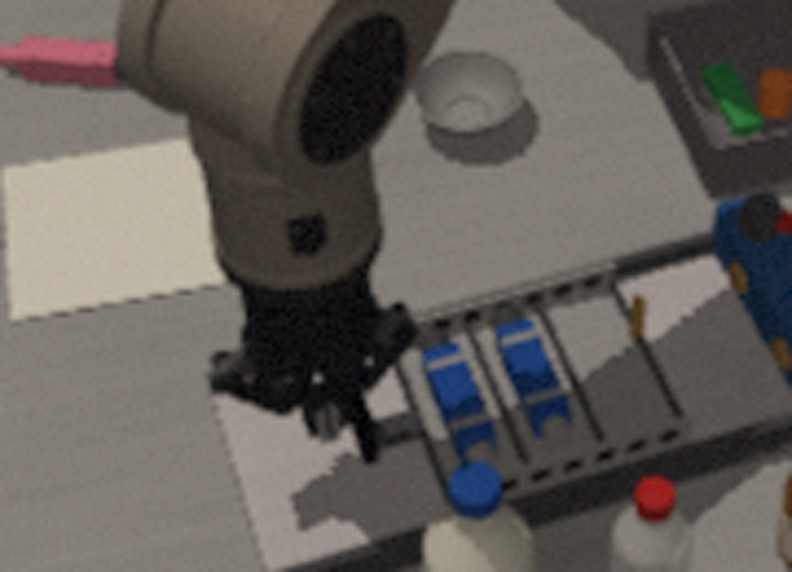

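```bash
python3 -m creep '[[[0,-15,0],0,-1],[[0,-15,0],0,-1],[[0,-15,0],0,-1],[[0,-12,0],0,-1],[[0,-8,0],0,-1]]';python3 -m creep '[[[0,-5,0],0,-1],[[0,-4,0],0,-1],[[0,-4,0],0,-1],[[0,0,0],0,-1]]'; python3 -c "
from h import *
go([.6486,-.077,.048],.088)
i=crop('scene',200,160,380,290,4.4,'pu4')"
```

```text
time: 38.45
position: [0.6489, -0.0983, 0.0485]
eef_rot: [-3.138, -0.137, -0.0]
force: [0.2, -3.1, 1.0]
opening: 0.0
time: 38.85
position: [0.6477, -0.0862, 0.0485]
eef_rot: [-3.138, -0.136, 0.0]
force: [-0.2, 0.8, -0.4]
opening: -0.0002
pos [ 0.6477 -0.0862  0.0485] toolx yaw 0.087 tilt z [-0.     0.001 -1.   ] q7 -0.67 open -0.0002 t 38.85 F [-0.2  0.8 -0.4]
shift mm [ 1.7 -9.1  0.5]
turn (tool z, down => sign flipped) -0.001
```

View pics/pu4.png

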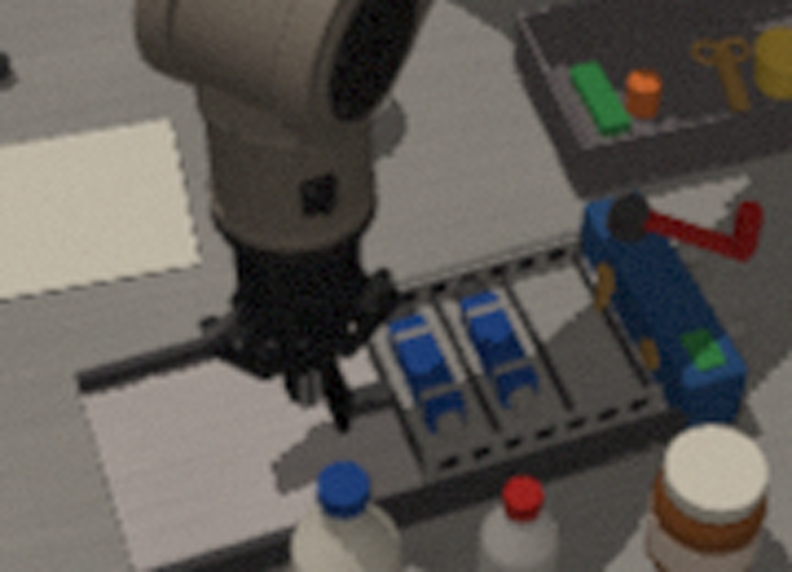

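```bash
python3 -m creep '[[[0,-3,0],0,-1],[[0,-3,0],0,-1],[[0,0,0],0,-1]]'; python3 -m creep '[[[0,-3,0],0,-1],[[0,0,0],0,-1]]'; python3 -m creep '[[[0,-2,0],0,-1],[[0,0,0],0,-1]]'; python3 -m creep '[[[0,-2,0],0,-1],[[0,0,0],0,-1]]'
```

```text
time: 39.2
position: [0.6471, -0.0805, 0.0486]
eef_rot: [-3.138, -0.136, 0.0]
force: [0.2, 0.4, 0.0]
opening: -0.0001
time: 39.4
position: [0.647, -0.0802, 0.0487]
eef_rot: [3.135, 0.133, 0.001]
force: [4.0, -13.7, -6.7]
opening: -0.0
time: 39.6
position: [0.647, -0.0801, 0.0488]
eef_rot: [3.132, 0.13, 0.003]
force: [7.3, -23.1, -12.3]
opening: 0.0
time: 39.8
position: [0.6469, -0.08, 0.0489]
eef_rot: [3.13, 0.128, 0.004]
force: [11.3, -32.8, -18.6]
opening: -0.0001
```

```bash
python3 -m creep '[[[0,8,0],0,-1],[[0,20,0],0,-1],[[0,20,-20],0,-1],[[0,0,-45],0,-1],[[0,0,-45],0,-1]]'; python3 -m creep '[[[0,40,0],0,-1],[[0,50,0],0,-1],[[0,50,0],0,-1],[[0,50,0],0,-1],[[0,0,0],0,-1]]'; python3 -c "
from h import *
go()
i=crop('scene',200,160,380,290,4.4,'ho1')
i=crop('top',190,120,370,210,4.4,'ho1t')
for b in blobs(mask(i,(108,130,60),(125,255,255),(240,130,430,290)),6):print(np.round(b[:3],1),ray('top',b[0],b[1],.05).round(4))
for b in blobs(mask(i,(0,170,80),(6,255,255),(190,150,240,200)),6):print('red',np.round(b[:3],1),b[3])
"
```

```text
time: 40.3
position: [0.65, -0.1223, 0.1595]
eef_rot: [-3.139, -0.133, 0.003]
force: [1.3, 0.7, 1.0]
opening: 0.0001
time: 40.8
position: [0.6643, -0.3193, 0.1593]
eef_rot: [3.136, 0.122, -0.0]
force: [-0.7, 0.8, -0.8]
opening: -0.0
pos [ 0.6643 -0.3193  0.1593] toolx yaw 0.078 tilt z [-0.    -0.003 -1.   ] q7 -0.52 open -0.0 t 40.8 F [-0.7  0.8 -0.8]
```

View pics/ho1.png

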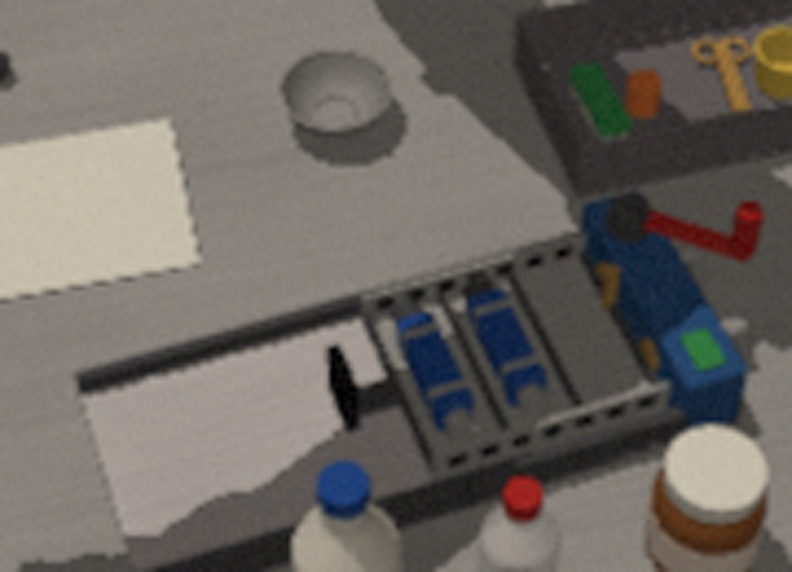

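View pics/ho1t.png

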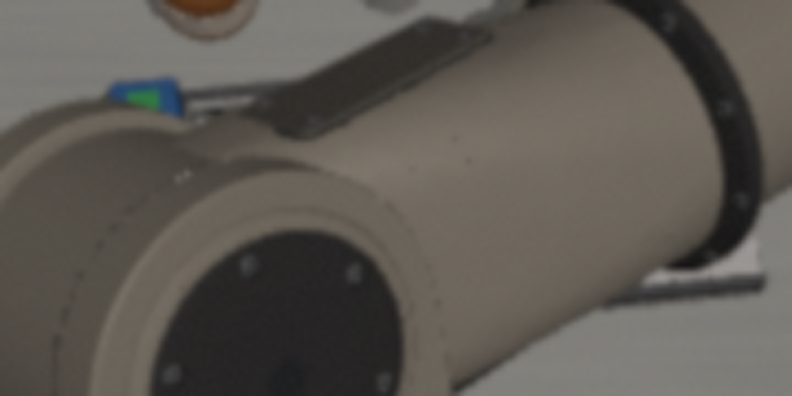

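```bash
python3 -c "
from h import *
print(ray('scene',200+336/4.4,160+349/4.4,.07),ray('scene',170+205/5,200+292/5,.07))
# knob & pivot from scene
for nm,p,z in (('knobtop',(749,209),.114),('pivot',(628,215),.08)): print(nm,ray('scene',200+p[0]/4.4,160+p[1]/4.4,z))
"
```

```text
[ 0.63236093 -0.06017355  0.07      ] [ 0.6505261  -0.24912846  0.07      ]
knobtop [0.62213836 0.22198144 0.114     ]
pivot [0.57949024 0.15661358 0.08      ]
```

```bash
python3 -m creep '[[[0,-45,-5],0,0],[[0,-45,-5],0,0],[[0,-45,-5],0,0],[[0,-45,0],0,0],[[0,-45,0],0,0]]'; python3 -m creep '[[[0,-45,0],0,0],[[0,-45,0],0,0],[[0,-45,0],0,0],[[0,-45,0],0,0],[[0,-45,0],0,0]]'; python3 -m creep '[[[0,-45,0],0,0],[[0,-45,0],0,0],[[0,0,0],-0.142,0],[[0,0,0],-0.142,0],[[0,0,0],-0.142,0]]'; python3 -m creep '[[[0,0,0],-0.142,0],[[0,0,0],-0.142,0],[[0,0,0],-0.142,0],[[0,0,0],0,0]]';python3 -c "
from h import *
go([.619,.22,.12],.93)
i=crop('scene',270,130,420,260,4.6,'le1')
i=crop('top',150,120,330,250,4.4,'le1t')
"
```

```text
time: 41.4
position: [0.6474, -0.0827, 0.1736]
eef_rot: [-3.137, -0.139, -0.0]
force: [1.6, 1.1, 1.0]
opening: 0.0428
time: 41.9
position: [0.6271, 0.1415, 0.1735]
eef_rot: [-3.137, -0.14, 0.001]
force: [0.7, 0.1, -0.7]
opening: 0.0429
time: 42.4
position: [0.6193, 0.2296, 0.1733]
eef_rot: [-3.035, -0.81, 0.001]
force: [0.7, -1.0, -0.4]
opening: 0.0425
time: 42.8
position: [0.6197, 0.2289, 0.1739]
eef_rot: [-2.797, -1.426, -0.0]
force: [-0.9, -0.3, 0.2]
opening: 0.0422
pos [0.6197 0.2289 0.1739] toolx yaw 0.943 tilt z [-0.001  0.002 -1.   ] q7 -0.49 open 0.0422 t 42.8 F [-0.9 -0.3  0.2]
shift mm [-7.6  4.7 53.8]
turn (tool z, down => sign flipped) 0.013
```

View pics/le1.png

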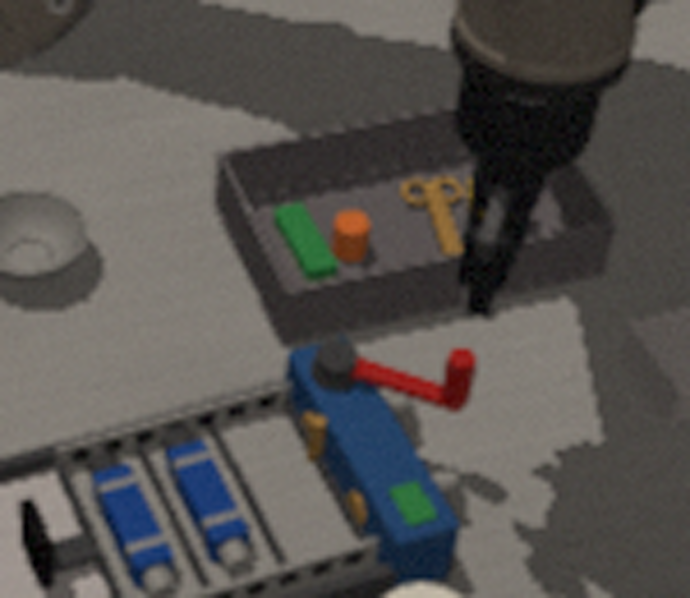

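View pics/le1t.png

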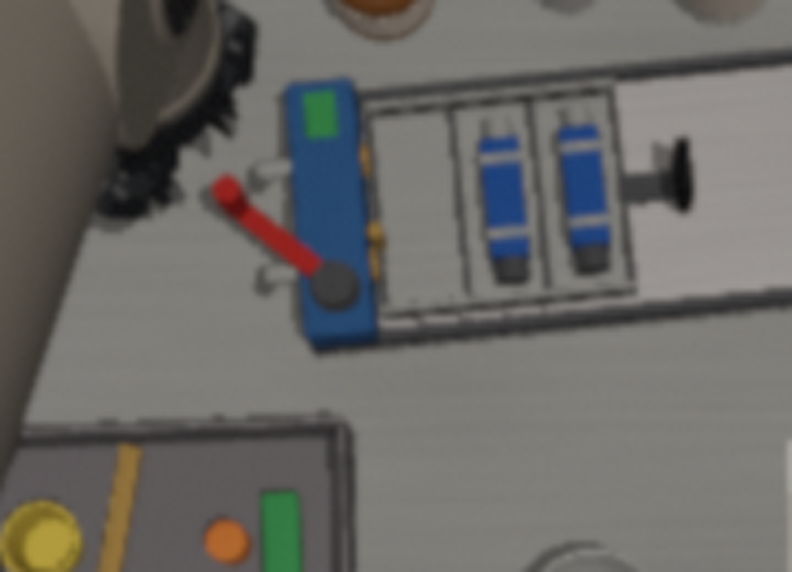

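```bash
python3 -c "
from h import *
k=ray('top',150+227/4.4,120+189/4.4,.114); 
k2=ray('scene',270+461/4.6,130+358/4.6,.114); print(k,k2)
for z in(.08,.1):
  for p in [ray('top',150+334/4.4,120+284/4.4,z), ray('scene',270+336/4.6,130+352/4.6,z)]:
    d=k[:2]-p[:2]; print(z,p,np.hypot(*d),np.arctan2(d[1],d[0]))
"
```

```text
[0.62047854 0.21856062 0.114     ] [0.62330345 0.22148212 0.114     ]
0.08 [0.5684644  0.15680234 0.08      ] 0.08074376081260615 0.8708355414172277
0.08 [0.57088687 0.16065478 0.08      ] 0.0762392290221121 0.8625873933087929
0.1 [0.5635829 0.1545351 0.1      ] 0.08565267616852638 0.8442929924390657
0.1 [0.58719086 0.15295613 0.1       ] 0.07356642564332984 1.1012467504951007
```

```bash
python3 -c "
from h import *
go([.621,.2195,.088],.875)"; python3 -m creep '[[[-7,6,30],0.034,0],[[0,0,0],0.034,0],[[0,0,0],0,0]]';python3 -c "
from h import *
go([.621,.2195,.088],.875)
i=crop('scene',300,130,420,220,6,'le2')
"
```

```text
pos [0.6199 0.2283 0.1736] toolx yaw 0.935 tilt z [-0.001  0.001 -1.   ] q7 -0.5 open 0.0428 t 42.9 F [0.5 0.6 0.4]
shift mm [-6.5  6.2 85.6]
turn (tool z, down => sign flipped) 0.06
time: 43.2
position: [0.6209, 0.218, 0.1436]
eef_rot: [2.851, 1.319, -0.002]
force: [0.6, -1.0, -0.2]
opening: 0.0425
pos [0.6209 0.218  0.1436] toolx yaw 0.867 tilt z [-0.001 -0.001 -1.   ] q7 -0.52 open 0.0425 t 43.2 F [ 0.6 -1.  -0.2]
shift mm [ 1.2 -0.9 55.6]
turn (tool z, down => sign flipped) -0.008
```

View pics/le2.png

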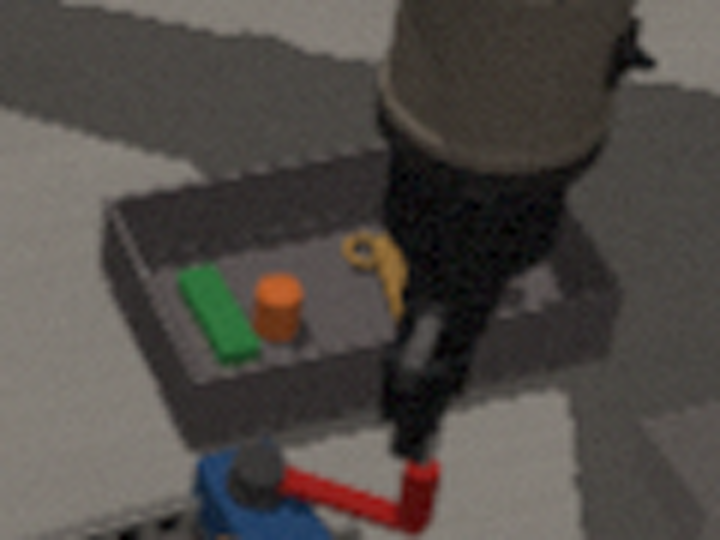

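```bash
python3 -m creep '[[[1,-1,25],0,0],[[0,0,25],0,0],[[0,0,3],0,0],[[0,0,0],0,0],[[0,0,0],0,-0.45]]' 20; python3 -m creep '[[[0,0,0],0,-0.45],[[0,0,0],0,-0.45]]';python3 -c "
from h import *
go([.621,.2195,.088],.875)
i=crop('scene',300,130,420,220,6,'le3')
"
```

```text
time: 43.75
position: [0.622, 0.2194, 0.0922]
eef_rot: [2.849, 1.324, 0.002]
force: [-0.2, -0.3, 0.3]
opening: 0.0295
time: 43.95
position: [0.6216, 0.2194, 0.0915]
eef_rot: [-2.849, -1.324, -0.002]
force: [0.0, -0.1, 0.3]
opening: 0.0237
pos [0.6216 0.2194 0.0915] toolx yaw 0.87 tilt z [ 0.001  0.001 -1.   ] q7 -0.48 open 0.0237 t 43.95 F [ 0.  -0.1  0.3]
shift mm [-0.3 -0.5  3.5]
turn (tool z, down => sign flipped) -0.005
```

View pics/le3.png

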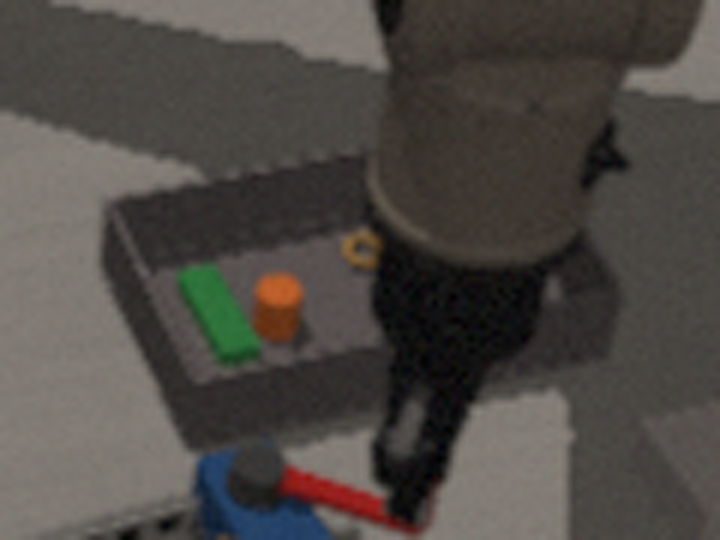

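```bash
python3 -m creep '[[[-0.8,11.2,0],0.14,-0.45],[[-0.8,11.2,0],0.14,-0.45],[[-0.8,11.2,0],0.14,-0.45],[[-0.8,11.2,0],0.14,-0.45],[[-0.8,11.2,0],0.14,-0.45]]';python3 -c "
from h import *
go([.5695+.08*np.cos(.175),.158+.08*np.sin(.175),.0915],.175)
i=crop('scene',300,130,420,220,6,'le4')
"
```

```text
time: 44.5
position: [0.6488, 0.1718, 0.0909]
eef_rot: [-3.13, -0.259, -0.0]
force: [-2.1, 2.3, 1.0]
opening: 0.0237
pos [0.6488 0.1718 0.0909] toolx yaw 0.165 tilt z [ 0.     0.001 -1.   ] q7 -1.01 open 0.0237 t 44.5 F [-2.1  2.3  1. ]
shift mm [-0.5 -0.2 -0.6]
turn (tool z, down => sign flipped) -0.01
```

View pics/le4.png

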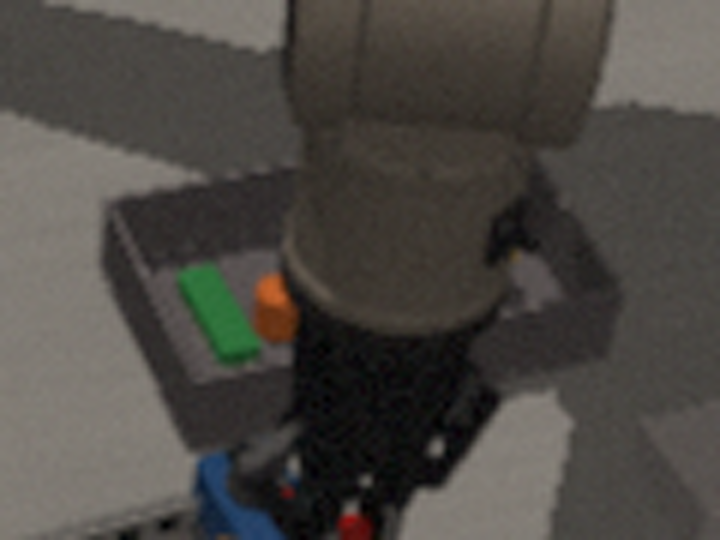

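```bash
python3 -m creep '[[[-0.8,11.2,0],0.14,-0.45],[[-0.8,11.2,0],0.14,-0.45],[[-0.4,8,0],0.1,-0.45],[[0,0,0],0,-0.45]]'; python3 -m creep '[[[-0.2,6,0],0.075,-0.45],[[-0.2,6,0],0.075,-0.45],[[0,0,0],0,-0.45]]';python3 -c "
from h import *
go()
i=crop('scene',290,170,410,260,6,'le5')
"
```

```text
time: 44.95
position: [0.6477, 0.1403, 0.0908]
eef_rot: [3.124, -0.33, 0.0]
force: [0.3, -0.8, 0.2]
opening: 0.0236
time: 45.25
position: [0.6444, 0.1297, 0.0907]
eef_rot: [-3.092, 0.558, 0.0]
force: [-0.1, 0.3, 0.7]
opening: 0.0235
pos [0.6444 0.1297 0.0907] toolx yaw -0.357 tilt z [-0.  0. -1.] q7 -1.43 open 0.0235 t 45.25 F [-0.1  0.3  0.7]
```

View pics/le5.png

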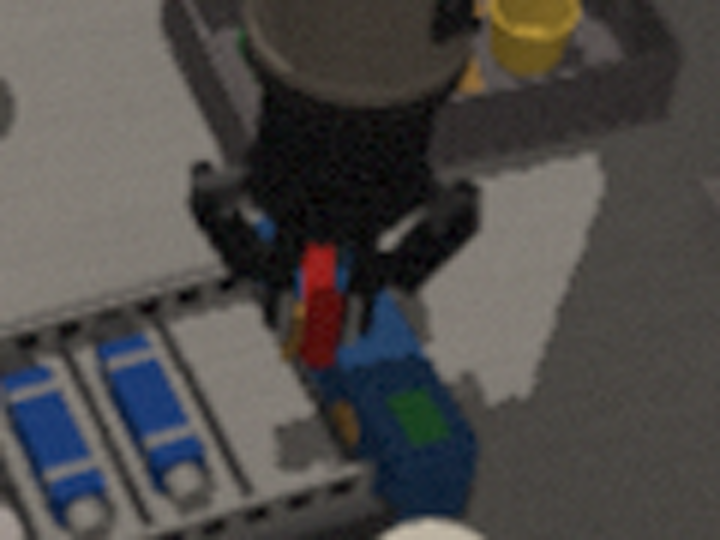

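Continue in small steps until the force rises.

```bash
python3 -m creep '[[[-0.2,5,0],0.06,-0.45],[[0,0,0],0,-0.45]]'; python3 -m creep '[[[-0.2,5,0],0.06,-0.45],[[0,0,0],0,-0.45]]'; python3 -m creep '[[[-0.1,4,0],0.05,-0.45],[[0,0,0],0,-0.45]]'
```

```text
time: 45.5
position: [0.6426, 0.1252, 0.0907]
eef_rot: [-3.074, 0.65, 0.0]
force: [-0.8, 0.9, -0.3]
opening: 0.0233
time: 45.7
position: [0.6403, 0.1206, 0.0906]
eef_rot: [3.053, -0.742, -0.0]
force: [-0.2, -0.1, -0.1]
opening: 0.0238
time: 45.9
position: [0.6386, 0.1175, 0.0907]
eef_rot: [-3.033, 0.818, 0.0]
force: [0.2, 0.9, 1.0]
opening: 0.0237
```

```bash
python3 -m creep '[[[-0.1,3,0],0.04,-0.45],[[0,0,0],0,-0.45]]'; python3 -m creep '[[[-0.1,3,0],0.04,-0.45],[[0,0,0],0,-0.45]]'; python3 -c "
from h import *
go()
i=crop('scene',290,170,410,260,6,'le6')
"
```

```text
time: 46.1
position: [0.638, 0.1173, 0.0907]
eef_rot: [-3.014, 0.874, -0.001]
force: [5.7, 12.5, -0.0]
opening: 0.0232
time: 46.3
position: [0.6374, 0.1173, 0.0908]
eef_rot: [-2.994, 0.93, -0.002]
force: [13.9, 21.9, -3.7]
opening: 0.0235
pos [0.6374 0.1173 0.0908] toolx yaw -0.602 tilt z [ 0.003  0.005 -1.   ] q7 -1.63 open 0.0235 t 46.3 F [13.9 21.9 -3.7]
```

View pics/le6.png

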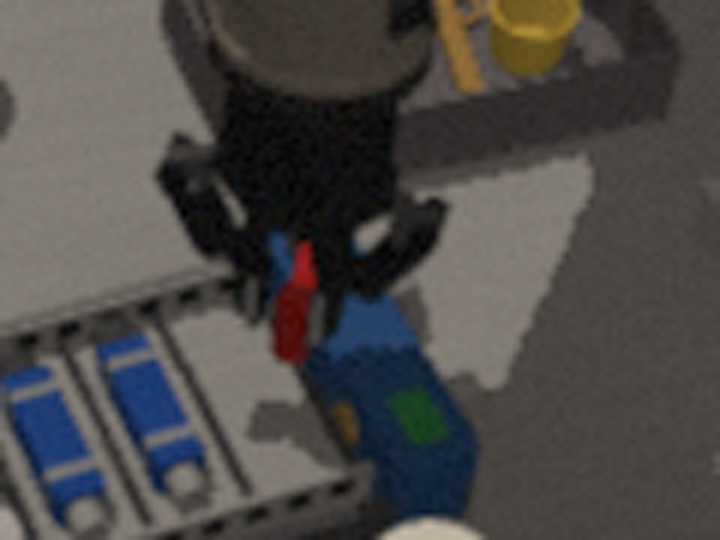

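```bash
python3 -m creep '[[[0.2,-8,0],0,-0.45],[[0,0,0],0,-0.35],[[0,0,-20],0,-0.2],[[0,0,-40],0,-0.2],[[0,0,-20],0,-0.2]]'; python3 -m creep '[[[0,0,-40],0,-0.2],[[0,-30,0],0,0],[[0,-50,0],0,0],[[0,-50,0],0,0],[[0,-50,0],0,0]]'; python3 -m creep '[[[0,-40,0],0,0],[[0,0,0],0,0],[[0,0,0],0,0]]'; python3 -c "
from h import *
go()
i=crop('scene',210,120,420,280,3.8,'le7')
i=crop('top',120,110,320,260,4,'le7t')
"
```

```text
time: 46.85
position: [0.6404, 0.1169, 0.1745]
eef_rot: [2.996, -0.944, 0.004]
force: [0.3, -0.4, -0.3]
opening: 0.0338
time: 47.35
position: [0.7437, 0.2671, 0.2122]
eef_rot: [2.997, -0.943, 0.001]
force: [-0.4, -0.5, 0.7]
opening: 0.0425
time: 47.65
position: [0.7661, 0.298, 0.2113]
eef_rot: [2.996, -0.942, 0.002]
force: [0.1, -0.3, 0.7]
opening: 0.0425
pos [0.7661 0.298  0.2113] toolx yaw -0.609 tilt z [ 0.001 -0.002 -1.   ] q7 -2.07 open 0.0425 t 47.65 F [ 0.1 -0.3  0.7]
```

View pics/le7.png

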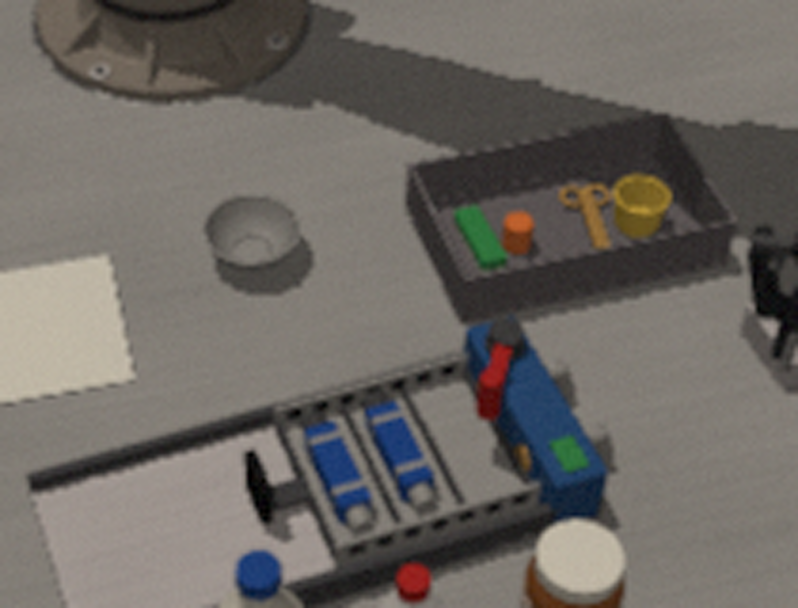

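View pics/le7t.png

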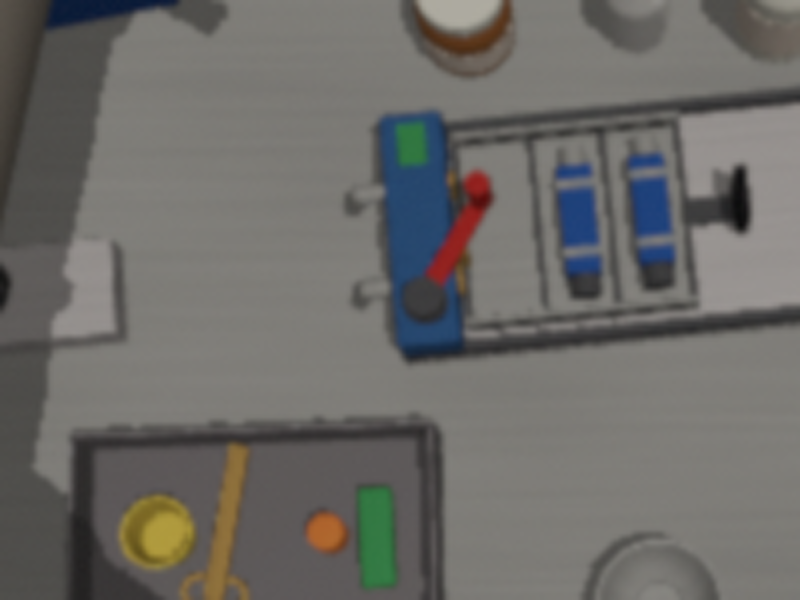

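```bash
python3 -c "
from h import *
a=ray('top',371.2,152.6,.07);b=ray('top',305.25,159.5,.07);print('travel',np.linalg.norm(a-b))
k=ray('top',120+478/4,110+185/4,.114);p=ray('top',120+424/4,110+297/4,.08);d=(k-p)[:2];print(k,p,np.hypot(*d),np.arctan2(d[1],d[0]),'swing',.871-np.arctan2(d[1],d[0]))
t=[ray('top',120+x/4,110+y/4,.032) for x,y in((678,120),(697,305),(455,140),(470,325))];c=np.mean(t,0);print('tray centre',c)
D=np.array([.6218,.1603]);print('tray station y',.1085-np.linalg.norm(c[:2]-D))
i=env.grab_frame('top')
for n,x,y in(('h1',580,230),('h2',652,218)):
  q=ray('top',120+x/4,110+y/4,.05)-c; u=np.array([np.cos(.088),np.sin(.088)]);print(n,q[:2]@u,q[:2]@[-u[1],u[0]])
"
```

```text
travel 0.1859720870112496
[0.63795961 0.11714572 0.114     ] [0.56929088 0.15656188 0.08      ] 0.07917719698730856 -0.5210858489277153 swing 1.3920858489277153
tray centre [0.63513129 0.05460132 0.032     ]
tray station y 0.0019639287255002746
h1 -0.011644889326581183 -0.0029537615356758067
h2 -0.007997189499686875 -0.05431930243441679
```

```bash
python3 -c "
from h import *
crop('top',215,130,305,205,8,'gap')
crop('scene',310,190,380,250,10,'gap2')
"
```

```text
(no output)
```

View pics/gap.png

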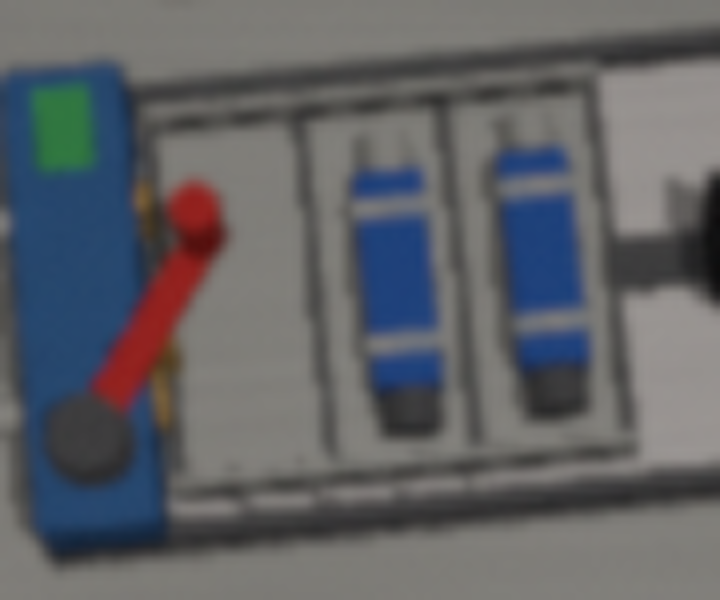

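View pics/gap2.png

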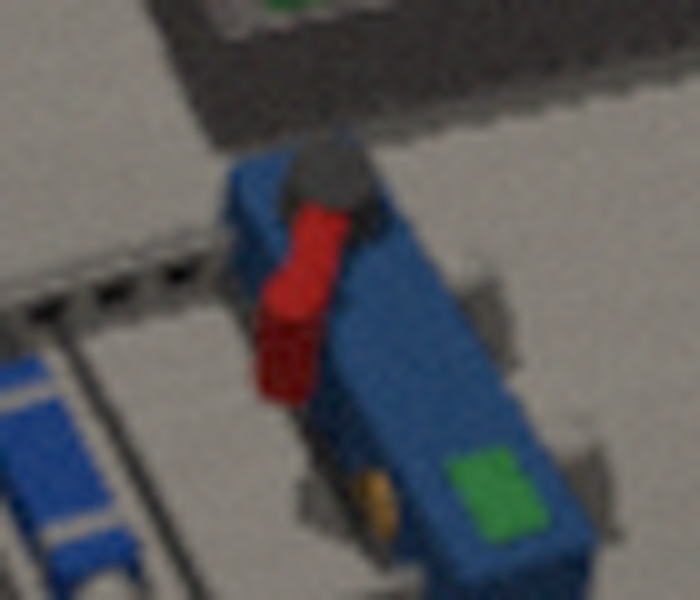

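```bash
python3 -m creep '[[[0,0,-10],0,0],[[0,0,0],0,0],[[0,0,0],0,0],[[0,0,0],0,0]]'; python3 -c "
from workcell import env
print(env.sign_off(), env.observe()['time'])"
```

```text
time: 48.3
position: [0.7658, 0.2988, 0.2206]
eef_rot: [-2.997, 0.943, 0.0]
force: [0.3, 0.3, -0.4]
opening: 0.0426
the job is handed in; nothing more can be done
the job is handed in; nothing more can be done
```

The job is done and handed in at about 48 s. I put the pot, clamp, brush and cap in the grey bin. The two blue handpieces from the mat lie flat, one in the middle bay and one in the rear bay. I then pushed the carriage home against the dock and swung the lever to its stop.

- **Bin and bays:** the last pictures show all four strays in the bin, the mat empty, and both handpieces flat and lengthwise. They sit about 12 and 8 mm off the tray centre along the bays.
- **Carriage:** it stopped hard at about 35–40 N and looks flush with the dock. The pictures gave 0.186 to 0.190 m of travel, plus an unknown start of 0 to 0.02 m. The tray position measured separately gave about 0.187 m of slide. All of these are above 0.183 m, but they differ by a few millimetres.
- **Lever:** it swung about 1.39 rad from its starting angle and met its stop at about 25 N. That swing alone is only slightly over the required 1.36 rad, so I also relied on feeling the stop.
- **Bystanders:** those near the work (bottles, jar and bowl) looked unmoved in the last pictures; I did not measure any of them again. The arm ended clear of everything.

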